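# Steady the stand, skewer the ring doughnuts and hang them on the display stand

## Task

The stand has lost a foot: first push the wedge under that corner, squarely from the stand's side that faces the robot, until it jams tight, and let go. Then for each of the two rows on the cooling rack run a skewer through all the ring doughnuts, lift the row off, and hang it on a free place of the stand, the skewer's tip well through the eyelet and its collar just outside the notch that it lies in. Hold skewers by the handle, never touch a doughnut with the fingers, and leave everything else where it is.

Things in the scene. Friction and masses are not known exactly. Their poses are not given: they have to be found in the camera images.
- rack: Fixed wire rack, 136 x 132 mm, with two open troughs along its own y, at x = -40 and +40 mm. Ring doughnuts stand on edge in them, one per slot (slots at y = -40.5, -13.5, 13.5, 40.5 mm), holes in line with the trough and 120 mm above the bench. U-shaped wires part the slots; their arms, 25 mm off the middle, end at hole height. Origin on the bench under its centre.
- stand: Fixed display stand: base board 150 x 205 x 6 mm, underside 12 mm above the bench, two places for skewers along its own y, at x = -40 and +40 mm, each with a closed eyelet on a post at y = 90 mm and an open V notch on one at y = -90 mm. A skewer enters the eyelet towards +y, its handle stays outside the notch; at rest its axis is 60 mm above the bench. Origin on the bench under its centre.
- eyelet (a point): Centre of the eyelet of the stand's place at x = -40 mm, 65 mm above the bench: a ring of 5 mm wire facing along the stand's y, inner diameter 18 mm, top at 79 mm. The other place's eyelet is 80 mm further along the stand's x.
- notch (a point): The V notch of the stand's place at x = -40 mm: a point on the axis of a skewer at rest in it, 60 mm above the bench. Of 5 mm wire, on a post, 36 mm wide at its top, 69 mm above the bench. The other place's notch is 80 mm further along the stand's x.
- stub (a point): Where the stand's fourth rubber foot is lost (corner at -x, -y of the stand; the other feet are 24 mm square, 12 mm high): only a 24 mm wide, 3 mm thick stub is left, 9 mm above the bench. This point: middle of the lower edge of the stub's outer face, which looks along the stand's -x. The wedge goes in under it, moving along the stand's +x.
- wedge: Loose wooden wedge 90 x 34 mm, flat underside, from 20 mm thick at one end to 3 mm at the other. Origin on its underside, on its middle line, 25 mm from the thick end (15 mm thick there); x points to the thin end, 65 mm from the origin. It is 9 mm thick 32 mm from its thin end. Held by friction once jammed.
- skewer_1: Wooden skewer, about 50 g, lying on the bench: square handle 80 x 26 x 26 mm, a collar (26 mm across, 6 mm thick), then a straight round dowel 8 mm thick, 215 mm long, tip rounded. Origin at the handle's centre (13 mm above the bench as it lies), x along the dowel: collar's front face at x = 46 mm, tip at 261 mm. It balances on its handle. The two are alike.
- skewer_2: Wooden skewer, about 50 g, lying on the bench: square handle 80 x 26 x 26 mm, a collar (26 mm across, 6 mm thick), then a straight round dowel 8 mm thick, 215 mm long, tip rounded. Origin at the handle's centre (13 mm above the bench as it lies), x along the dowel: collar's front face at x = 46 mm, tip at 261 mm. It balances on its handle. The two are alike.
- ring_n1: Small ring doughnut, 60 mm across, 19 mm thick, round hole 22 mm, about 25 g; origin at the centre of the hole, hole axis along its own y. If present it starts in slot 1 (counted from -y) of the rack's trough at x = -40 mm; each row has two to four.
- ring_n2: Small ring doughnut, 60 mm across, 19 mm thick, round hole 22 mm, about 25 g; origin at the centre of the hole, hole axis along its own y. If present it starts in slot 2 (counted from -y) of the rack's trough at x = -40 mm; each row has two to four.
- ring_n3: Small ring doughnut, 60 mm across, 19 mm thick, round hole 22 mm, about 25 g; origin at the centre of the hole, hole axis along its own y. If present it starts in slot 3 (counted from -y) of the rack's trough at x = -40 mm; each row has two to four.
- ring_n4: Small ring doughnut, 60 mm across, 19 mm thick, round hole 22 mm, about 25 g; origin at the centre of the hole, hole axis along its own y. If present it starts in slot 4 (counted from -y) of the rack's trough at x = -40 mm; each row has two to four.
- ring_f1: Small ring doughnut, 60 mm across, 19 mm thick, round hole 22 mm, about 25 g; origin at the centre of the hole, hole axis along its own y. If present it starts in slot 1 (counted from -y) of the rack's trough at x = +40 mm; each row has two to four.
- ring_f2: Small ring doughnut, 60 mm across, 19 mm thick, round hole 22 mm, about 25 g; origin at the centre of the hole, hole axis along its own y. If present it starts in slot 2 (counted from -y) of the rack's trough at x = +40 mm; each row has two to four.
- ring_f3: Small ring doughnut, 60 mm across, 19 mm thick, round hole 22 mm, about 25 g; origin at the centre of the hole, hole axis along its own y. If present it starts in slot 3 (counted from -y) of the rack's trough at x = +40 mm; each row has two to four.
- ring_f4: Small ring doughnut, 60 mm across, 19 mm thick, round hole 22 mm, about 25 g; origin at the centre of the hole, hole axis along its own y. If present it starts in slot 4 (counted from -y) of the rack's trough at x = +40 mm; each row has two to four.
- bun_1: Filled doughnut without a hole, 72 mm across, 40 mm high, standing on the bench; origin under its centre. Not part of the job.
- bun_2: As bun_1, another one.
- shaker: Glass sugar shaker, 52 mm across, 95 mm high; origin under its centre. Not part of the job.
- cup: Paper cup, 72 mm across, 85 mm high; origin under its centre. Not part of the job.
- tongs: Steel serving tongs lying on the bench, about 200 mm long, along own x. Not part of the job.
- spatula: Palette knife with a black handle lying on the bench, 230 mm long, along own x. Not part of the job.
- tub: White plastic tub 90 x 70 x 50 mm. Not part of the job.

How it is judged:
By the outcome, as a careful person would: the job done as asked, in the order asked, and still so for the second after the job is handed in, with the robot touching nothing.
Of ring_n1, ring_n2, ring_n3, ring_n4 only 2 to 4 are there at a start; the rules pass over those that are not, and their reading is None.
Of ring_f1, ring_f2, ring_f3, ring_f4 only 2 to 4 are there at a start; the rules pass over those that are not, and their reading is None.
At some moment in a run one of skewer_1, skewer_2, wedge may be knocked a few centimetres aside while the robot is not near it.
It also fails if it takes over 192 s, if anything falls off the work surface, if the arm or the gripper's body presses on something with over 40 N, if the wrist force passes 120 N, or if a joint passes its speed limit or range.

## Robot

A 6-joint arm with a two-finger parallel gripper is mounted at the origin on the work surface. World frame = base frame: x ahead of the robot, y to its left, z up, the work surface at z = 0. Lengths are in m, angles in degrees, forces in N, time in s.
With the tool pointing down it reaches from about 0.375 to 0.9 m from the base axis. Payload 3.1 kg.
Tool frame: the origin (TCP) lies at the very end of the fingers, on their centre line; the grasp point (between the pads) lies bot.grip_point_offset behind it (bot.grip_point_offset is the distance from the TCP to the grasp point, in m); z points along the fingers, y is the line along which they close (so a half turn about z gives the same grasp; the last joint's range is limited). The gripper opens to 87 mm and grips with 3 to 60 N. Pads are 19 mm wide; open, the fingers measure 117 mm over their backs; the gripper's body (75 mm by 190 mm) begins 51 mm behind the grasp point.
Start: joints at [-75.659, 30.224, 82.088, -0, 67.689, -10.227], TCP at [0.26, -0.568, 0.197] pointing down, gripper open.
Joint ranges: [-176.69, 176.69], [-43.24, 126.21], [12.49, 139.97], [-82, 262], [0, 151.66], [-163.58, 163.58]. Speed limits (degrees/s): [159.86, 159.86, 180, 180, 180, 180].

## Interface

Orientations are given as a 3x3 rotation matrix whose columns are the frame's x, y, z axes.
In Python, from rig import bot, viewer, ticket gives the robot as it stands.
- The arm moves only by the tool servo_tool, never from a script. Its argument "targets" is a list of rows, each an object with "offset": the shift along the tool's x, y, z in m, a list of three; "dr": the turn, a rotation vector about the tool's x, y, z in degrees, a list of three. In form: [{"offset": [x, y, z], "dr": [ax, ay, az]}, ...]. A call has 1 to 20 rows; each row is the pose to reach, as a shift and turn from the pose commanded when the call began, along the tool's axes at that moment; what a row does not reach only later rows make up. A row lasts 1/12 s, in which the tool goes at most 41.7 mm and 7.16 degrees, less where a joint would pass 70% of its speed; a pose out of reach is approached as far as the arm can. A call with a gripper value outside its range is refused whole. "gripper" is the gripper command: -1 is fully open, 1 is shut, values between are in proportion, set as the call begins (left out, the last holds). The fingers move at their own pace and stop on an object; the grip force is fixed at half the most. Time passes only in rows, so rows that repeat a pose let the fingers close. It gives the time, the measured TCP pose, the force, the opening and the grip force at its end, in the units of the state.
- bot.read_state(): the state, without advancing time (a new reading comes with each control period).
- viewer.capture(name): name is "scene" or "side" or "wrist"; returns a dict with "color" (420x560x3 uint8, red, green, blue), "camera_matrix" (3x3 intrinsics, pixels), "R" (3x3) and "t" (3): a world point X has camera coordinates R X + t. Camera axes: x right, y down, z forward; pixel columns grow to the right and rows downward; lengths in m; the calibration is good to about 2 mm. The wrist camera is an equidistant fisheye: a pixel r from the principal point sees the ray r / f radians off the axis. A picture is of the moment at which its call begins. There is no depth.
- ticket.hand_in(): hands the job in; it is judged then, once.
The state is a dict: "time_s": time; "joint_positions": joint angles; "qvel": joint speeds; "tau": joint torques, N m; "position": TCP position; "tcp_rot": TCP orientation; "force": force on the tool from outside, world axes, zero at the start; "moment": the same for the moment, N m; "opening": opening from 0.0 (shut) to 1.0 (fully open); "grasp_force": force on a finger pad.
Only numpy, scipy, OpenCV 4.12 (cv2) and the standard library are available. Lean on these libraries where they do the work, as an engineer would, in place of code of your own. Each camera call takes 0.05 s, during which the arm holds its last target. There are 200 camera calls.

## Working session

There is one attempt and no reset: what is moved stays moved. The work goes in short steps, Python scripts to look and compute and a tool call to move; the robot and the scene stay as the last step left them, time stands still between calls to the robot, and variables do not carry over. Pictures are saved under pics/ and viewed, at most 14 in all, crops included, and the job is handed in when it is done.

Besides the shell and the picture viewer there is one more tool, called as name(argument=value, ...), one argument or row to a line, values as JSON. servo_tool: Moves the arm, as the interface text tells. Its arguments: {"type":"object","properties":{"targets":{"type":"array"},"gripper":{"type":"number"}},"required":["targets"]}

```bash
mkdir -p pics; ls
cat > h.py <<'E'
import numpy as np, cv2
from rig import bot, viewer, ticket
def cap(n,save=None):
    c=viewer.capture(n)
    if save: cv2.imwrite('pics/'+save+'.png',c['color'][:,:,::-1])
    return c
def ray(c,u,v,fish=False):
    K=np.array(c['camera_matrix']);R=np.array(c['R']);t=np.array(c['t'])
    x=(u-K[0,2])/K[0,0];y=(v-K[1,2])/K[1,1]
    if fish:
        r=np.hypot(x,y); d=np.array([np.sin(r)*x/r,np.sin(r)*y/r,np.cos(r)]) if r>1e-9 else np.array([0,0,1.])
    else: d=np.array([x,y,1.])
    return -R.T@t, R.T@d
def onz(c,u,v,z,fish=False):
    o,d=ray(c,u,v,fish); return o+d*(z-o[2])/d[2]
def proj(c,X,fish=False):
    K=np.array(c['camera_matrix']);p=np.array(c['R'])@np.array(X)+np.array(c['t'])
    if fish:
        r=np.hypot(p[0],p[1]);th=np.arctan2(r,p[2]);q=p[:2]/max(r,1e-9)*th
    else: q=p[:2]/p[2]
    return q*[K[0,0],K[1,1]]+K[:2,2]
def tri(*rays):
    A=0;b=0
    for o,d in rays:
        d=d/np.linalg.norm(d);P=np.eye(3)-np.outer(d,d);A=A+P;b=b+P@o
    return np.linalg.solve(A,b)
E
python3 - <<'E'
from h import *
np.set_printoptions(precision=4,suppress=True)
for n in ['scene','side','wrist']:
    c=cap(n,n+'0'); print(n,c['camera_matrix'],'pos',-np.array(c['R']).T@c['t'],'fwd',np.array(c['R'])[2])
s=bot.read_state();print(s,bot.grip_point_offset)
for n in ['scene','side']:
    im=cv2.imread(f'pics/{n}0.png');cv2.imwrite(f'pics/{n}0b.png',cv2.resize(im,(800,600),interpolation=cv2.INTER_CUBIC))
E
```

```text
pics
scene [[522.2734   0.     274.5784]
 [  0.     522.2734 217.5125]
 [  0.       0.       1.    ]] pos [1.4498 0.5347 1.3115] fwd [-0.5349 -0.3662 -0.7615]
side [[392.3528   0.     279.7372]
 [  0.     392.3528 209.7542]
 [  0.       0.       1.    ]] pos [0.1932 0.5675 0.9375] fwd [ 0.3308 -0.553  -0.7647]
wrist [[325.1923   0.     276.3774]
 [  0.     325.1923 205.4587]
 [  0.       0.       1.    ]] pos [ 0.329  -0.5366  0.3847] fwd [-0.252  -0.1139 -0.961 ]
{'time_s': 0.15, 'joint_positions': array([-75.6611,  30.2684,  82.1395,  -0.0001,  67.6899, -10.2268]), 'qvel': array([ 0.0175, -0.1062, -0.11  , -0.1051, -0.0579, -0.0454]), 'tau': array([  0.0009, -44.0429, -17.6843,   0.0633,   0.0552,  -0.0001]), 'position': array([ 0.2597, -0.5678,  0.1966]), 'tcp_rot': array([[ 0.9095,  0.4157, -0.0004],
       [ 0.4157, -0.9095,  0.0017],
       [ 0.0003, -0.0017, -1.    ]]), 'force': array([0.1117, 0.3736, 0.0642]), 'moment': array([ 0.0102, -0.0013, -0.0015]), 'grasp_force': 0.0, 'opening': 1.0009583240246007} 0.0187
```

View pics/scene0b.png

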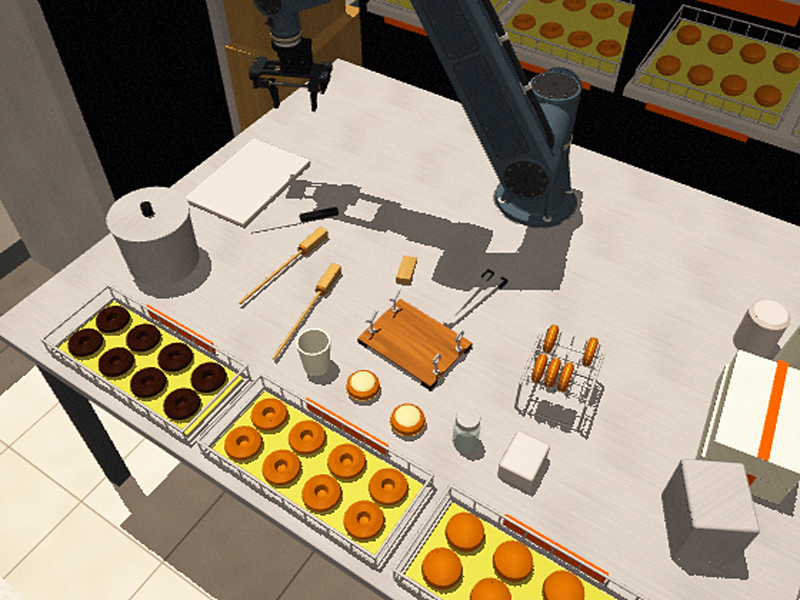

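View pics/side0b.png

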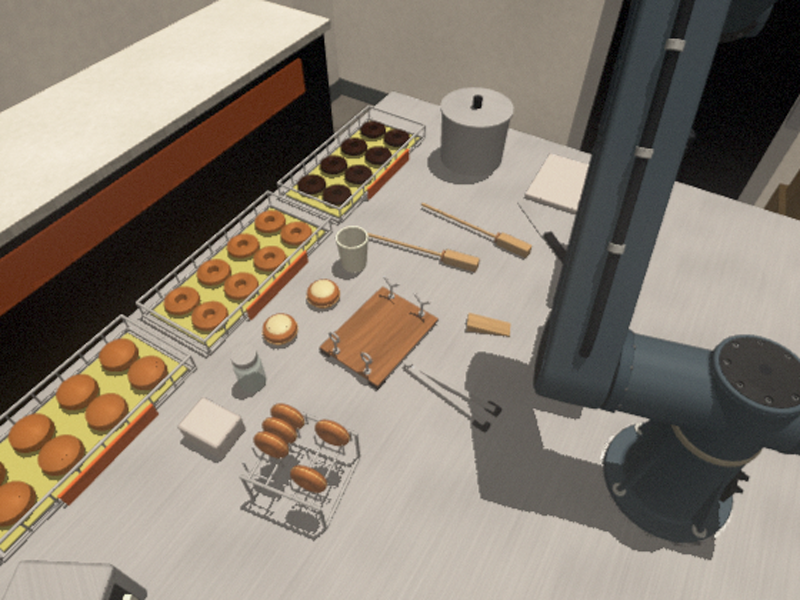

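The scene view shows the stand near (415,342), the wedge at (406,270), skewer handles at (313,240) and (328,278), and the rack at (560,375) with rows of 2 and 3 rings. Side view agrees: stand (380,335), wedge (488,325), rack (300,470).

Run:
```python
import cv2,numpy as np
a=cv2.imread('pics/scene0.png');b=cv2.imread('pics/side0.png')
def z(im,x0,y0,x1,y1,f): return cv2.resize(im[y0:y1,x0:x1],None,fx=f,fy=f,interpolation=cv2.INTER_CUBIC)
A=z(a,165,150,345,285,4.4);B=z(b,220,140,390,280,4.2)
cv2.imwrite('pics/c1.png',A);
A2=z(a,350,215,440,315,5.5);B2=z(b,155,270,265,385,5)[:550]
h=max(A2.shape[0],B2.shape[0]);o=np.zeros((h,1060,3),np.uint8);o[:A2.shape[0],:A2.shape[1]]=A2;o[:B2.shape[0],500:500+B2.shape[1]]=B2
cv2.imwrite('pics/c2.png',cv2.resize(o,(800,int(h*800/1060))))
for n,im in (('scene',a),('side',b)):
    hsv=cv2.cvtColor(im,cv2.COLOR_BGR2HSV)
    for p in {'scene':[(290,240),(284,189),(230,195),(219,168)],'side':[(265,235),(340,227),(322,182),(360,170)]}[n]: print(n,p,hsv[p[1],p[0]])
```

```text
scene (290, 240) [ 15 206 219]
scene (284, 189) [ 19 161 229]
scene (230, 195) [ 19 158 241]
scene (219, 168) [ 20 155 246]
side (265, 235) [ 13 143 173]
side (340, 227) [ 16 118 197]
side (322, 182) [ 16 112 168]
side (360, 170) [ 17 117 207]
```

View pics/c1.png

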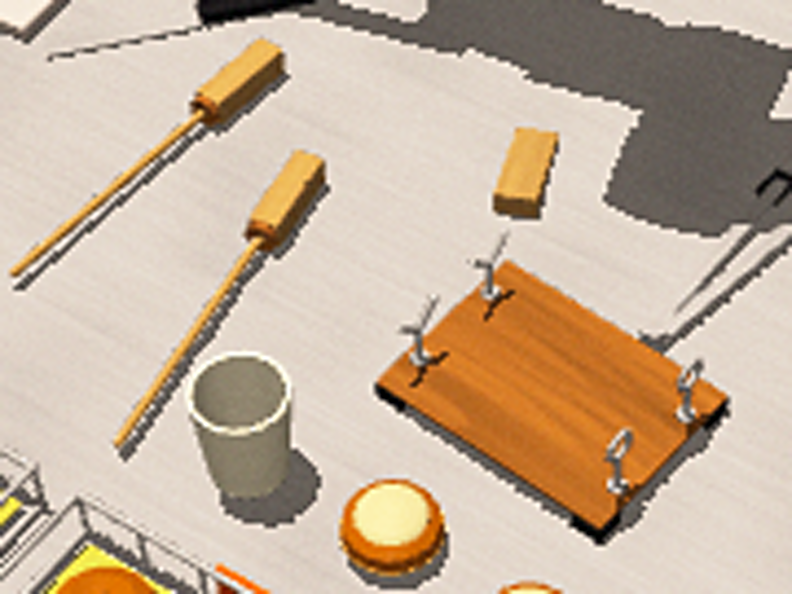

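View pics/c2.png

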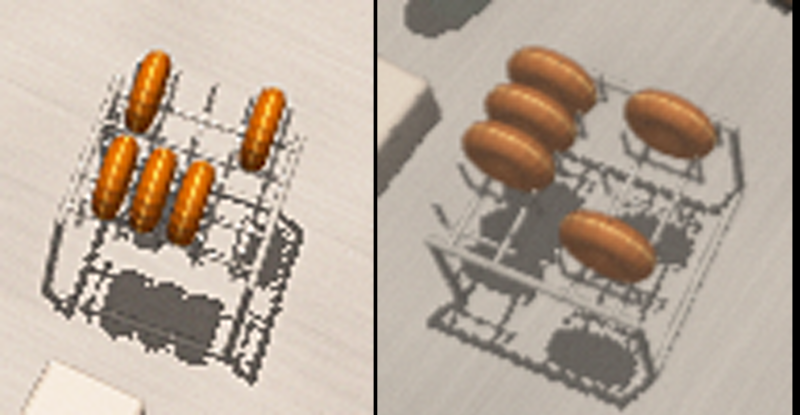

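Crops: the notches are on the left (world -y) end of the board, with its robot-facing edge between (505,262) and (725,400). The wedge's thick face looks towards the stand (517,205), so it needs turning. The near row has rings at both ends and the far row has three.

```bash
cat >> h.py <<'E'
def comps(im,lo,hi,mina=40,roi=None):
    m=cv2.inRange(cv2.cvtColor(im,cv2.COLOR_BGR2HSV),lo,hi)
    if roi: k=np.zeros_like(m);x0,y0,x1,y1=roi;k[y0:y1,x0:x1]=m[y0:y1,x0:x1];m=k
    n,l,st,ce=cv2.connectedComponentsWithStats(m)
    return [(st[i,4],ce[i],(l==i)) for i in range(1,n) if st[i,4]>=mina]
E
python3 - <<'E'
from h import *
np.set_printoptions(precision=4,suppress=True)
cs={n:cap(n) for n in ['scene','side']}
I={n:cs[n]['color'][:,:,::-1].copy() for n in cs}
roi={'scene':(165,150,345,310),'side':(220,140,390,280)}
for n in cs:
    c=cs[n]
    lo,hi=((17,110,150),(24,255,255)) if n=='scene' else ((14.5,80,90),(24,255,255))
    for a,ce,m in comps(I[n],tuple(map(int,np.ceil(lo))),hi,60,roi[n]):
        ys,xs=np.nonzero(m);P=np.array([onz(c,u,v,.018)[:2] for u,v in zip(xs,ys)])
        r=cv2.minAreaRect(P.astype(np.float32)*1000);print(n,'tan',a,ce,P.mean(0),r, )
    lo,hi=((8,150,80),(16,255,255)) if n=='scene' else ((8,100,60),(14,255,255))
    for a,ce,m in comps(I[n],lo,hi,300,roi[n]):
        m8=cv2.morphologyEx(m.astype(np.uint8),cv2.MORPH_CLOSE,np.ones((5,5)))
        ct=max(cv2.findContours(m8,0,2)[0],key=cv2.contourArea)[:,0]
        P=np.array([onz(c,u,v,.018)[:2]*1000 for u,v in ct],np.float32);r=cv2.minAreaRect(P);print(n,'board',a,ce,r);print(cv2.boxPoints(r))
roi={'scene':(360,220,430,285),'side':(160,275,260,360)}
for n in cs:
    c=cs[n]
    for a,ce,m in comps(I[n],(3,110,60),(16,255,255),60,roi[n]):
        print(n,'ring',a,ce,onz(c,*ce,.12))
E
```

```text
scene tan 100 [218.88 165.6 ] [ 0.4479 -0.3879] ((447.5423278808594, -387.8896789550781), (22.68531036376953, 77.58267974853516), 86.11027526855469)
scene tan 75 [188.3467 193.6267] [ 0.6119 -0.3911] ((607.3796997070312, -390.88983154296875), (5.587516784667969, 210.06996154785156), 86.23551177978516)
scene tan 158 [284.1139 186.7468] [ 0.4082 -0.1369] ((408.1368103027344, -137.06771850585938), (74.75184631347656, 33.36891174316406), 19.149925231933594)
scene tan 120 [229.525  192.4167] [ 0.5318 -0.2775] ((531.112548828125, -277.53948974609375), (78.67061614990234, 23.99124526977539), 10.047120094299316)
scene tan 96 [207.0729 226.9688] [ 0.6918 -0.2467] ((688.8169555664062, -247.2378692626953), (210.65255737304688, 6.098912239074707), 9.225085258483887)
scene board 2278 [289.8938 238.8196] ((584.726806640625, -0.48017120361328125), (203.9381561279297, 150.02418518066406), 84.26155853271484)
[[ 499.895   -94.438 ]
 [ 649.1674 -109.4385]
 [ 669.5586   93.4776]
 [ 520.2863  108.4782]]
scene board 440 [187.9659 289.7045] ((909.573486328125, -146.296630859375), (75.0462875366211, 71.5057
[... 1243 characters left out ...]
478393555)
side board 2700 [265.7389 234.0944] ((580.94580078125, -0.8795013427734375), (204.5806427001953, 150.0196533203125), 83.94586944580078)
[[ 495.566   -94.6882]
 [ 644.749  -110.5105]
 [ 666.3256   92.9292]
 [ 517.1426  108.7514]]
scene ring 123 [385.0732 236.8618] [0.4989 0.2703 0.12  ]
scene ring 120 [412.6417 245.825 ] [0.4854 0.3503 0.12  ]
scene ring 131 [377.1985 257.5191] [0.5779 0.2844 0.12  ]
scene ring 133 [386.3684 260.4887] [0.5731 0.3104 0.12  ]
scene ring 131 [395.458  263.6718] [0.5691 0.3362 0.12  ]
side ring 787 [195.2503 301.1372] [0.5714 0.3089 0.12  ]
side ring 294 [232.2619 302.5068] [0.4973 0.2682 0.12  ]
side ring 311 [215.6077 334.6302] [0.4841 0.3481 0.12  ]
```

```bash
cat >> h.py <<'E'
def Rdown(yaw):
    c,s=np.cos(np.radians(yaw)),np.sin(np.radians(yaw));return np.array([[c,s,0],[s,-c,0],[0,0,-1.]])
def mv(pos,yaw):
    "offset and dr to pose (TCP pos, tool down, tool-x yaw)"
    s=bot.read_state();R=np.array(s['tcp_rot']);o=R.T@(np.array(pos)-s['position'])
    dr=np.degrees(cv2.Rodrigues(R.T@Rdown(yaw))[0].ravel())
    n=max(np.linalg.norm(o)/.0417,np.linalg.norm(dr)/7.16)
    print('offset',o.round(4),'dr',dr.round(2),'rows>=%.1f'%n,'t',round(s['time_s'],2),'at',np.round(s['position'],4),'F',np.round(s['force'],1),'op %.3f'%s['opening'],'gf %.1f'%s['grasp_force'])
E
python3 -c "
from h import *
mv([.405,-.135,.14],19)"
```

```text
offset [ 0.3121 -0.3334  0.0573] dr [-0.06 -0.01  5.57] rows>=11.0 t 0.25 at [ 0.2598 -0.5681  0.1969] F [-0.  -1.4  0.4] op 0.998 gf 0.0
```

servo_tool(
  targets=[
    {"offset":[0.16,-0.17,0.0],"dr":[0,0,2.8]},
    {"offset":[0.16,-0.17,0.0],"dr":[0,0,2.8]},
    {"offset":[0.16,-0.17,0.0],"dr":[0,0,2.8]},
    {"offset":[0.16,-0.17,0.0],"dr":[0,0,2.8]},
    {"offset":[0.16,-0.17,0.0],"dr":[0,0,2.8]},
    {"offset":[0.312,-0.333,0.057],"dr":[0,0,5.6]},
    {"offset":[0.312,-0.333,0.057],"dr":[0,0,5.6]},
    {"offset":[0.312,-0.333,0.057],"dr":[0,0,5.6]},
    {"offset":[0.312,-0.333,0.057],"dr":[0,0,5.6]},
    {"offset":[0.312,-0.333,0.057],"dr":[0,0,5.6]},
    {"offset":[0.312,-0.333,0.057],"dr":[0,0,5.6]},
    {"offset":[0.312,-0.333,0.057],"dr":[0,0,5.6]},
    {"offset":[0.312,-0.333,0.057],"dr":[0,0,5.6]},
    {"offset":[0.312,-0.333,0.057],"dr":[0,0,5.6]},
  ],
)

```text
time_s: 1.42
position: [0.4057, -0.1363, 0.1406]
tcp_rot: [[0.945, 0.327, 0.001], [0.327, -0.945, -0.001], [0.0, 0.001, -1.0]]
force: [-0.1, -0.8, -0.1]
opening: 1.0
grasp_force: 0.0
```

Run:
```python
from h import *
mv([.405,-.135,.14],19)
c=cap('wrist','w1');im=cv2.imread('pics/w1.png');cv2.imwrite('pics/w1b.png',cv2.resize(im,(800,600)))
print(proj(c,[.405,-.135,.01],True)*800/560)
```

```text
offset [-0.0003 -0.0014  0.0006] dr [ 0.07 -0.02  0.06] rows>=0.0 t 1.42 at [ 0.4057 -0.1363  0.1406] F [-0.1 -0.8 -0.1] op 1.000 gf 0.0
[392.08043524 272.4576521 ]
```

View pics/w1b.png

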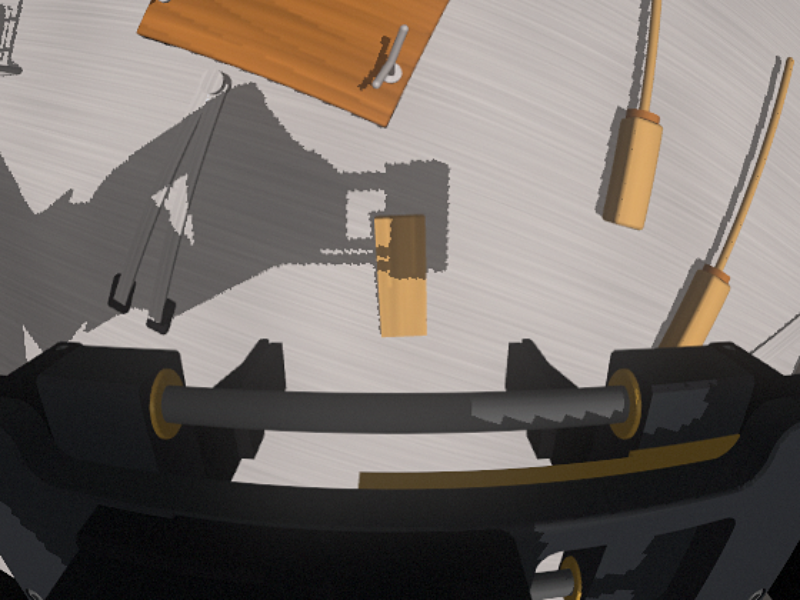

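Wrist view: wedge spans (375,215)–(427,336) with its thick end at the top (stand side). The stand's notch corner is at (387,126) and the tongs lie at left.

Run:
```python
from h import *
np.set_printoptions(precision=4,suppress=True)
c=cap('wrist');im=c['color'][:,:,::-1].copy()
for a,ce,m in comps(im,(10,60,50),(26,255,255),300,(240,140,320,240)):
    m=m.astype(np.uint8);ct=max(cv2.findContours(m,0,2)[0],key=cv2.contourArea)
    b=cv2.boxPoints(cv2.minAreaRect(ct));print(a,ce);
    for p in cv2.approxPolyDP(ct,6,True)[:,0]: print(p,onz(c,*p,.02,True)[:2],onz(c,*p,.003,True)[:2],onz(c,*p,0,True)[:2])
for u,v,z in [(387,127,.018),(137,33,.018),(450,0,.018)]: print('board',onz(c,u*.7,v*.7,z,True))
for u,v,z in [(630,118,.02),(617,229,.013),(718,270,.02),(602,218,0)]: print('sk',onz(c,u*.7,v*.7,z,True))
```

```text
2921 [279.8316 191.7864]
[295 150] [ 0.4516 -0.1407] [ 0.4502 -0.1423] [ 0.4499 -0.1426]
[261 152] [ 0.4392 -0.1107] [ 0.4371 -0.1107] [ 0.4367 -0.1106]
[266 235] [ 0.3608 -0.142 ] [ 0.3544 -0.1437] [ 0.3533 -0.144 ]
[297 234] [ 0.3721 -0.1716] [ 0.3663 -0.1748] [ 0.3653 -0.1754]
board [ 0.4993 -0.1001  0.018 ]
board [0.5204 0.1025 0.018 ]
board [ 0.5988 -0.1104  0.018 ]
sk [ 0.5714 -0.2581  0.02  ]
sk [ 0.4925 -0.2821  0.013 ]
sk [ 0.4988 -0.3856  0.02  ]
sk [ 0.4961 -0.2733  0.    ]
```

```bash
python3 -c "
from h import *
mv([.4267,-.133,.05],21.4);mv([.4267,-.133,.002],21.4)"
```

```text
offset [0.0212 0.0023 0.0908] dr [ 0.1  -0.05 -2.52] rows>=2.2 t 1.52 at [ 0.4058 -0.1376  0.1408] F [-0.4 -0.3  0.1] op 1.003 gf 0.0
offset [0.0211 0.0022 0.1388] dr [ 0.1  -0.05 -2.52] rows>=3.4 t 1.52 at [ 0.4058 -0.1376  0.1408] F [-0.4 -0.3  0.1] op 1.003 gf 0.0
```

```bash
cat >> h.py <<'E'
import json,os
def cmd():
    if os.path.exists('cmd.json'): d=json.load(open('cmd.json'));return np.array(d[0]),np.array(d[1])
    return np.array([.26,-.568,.197]),Rdown(24.568)
def log(o,dr):
    p,R=cmd();p=p+R@np.array(o,float);R=R@cv2.Rodrigues(np.radians(np.array(dr,float)))[0]
    json.dump([p.tolist(),R.tolist()],open('cmd.json','w'))
def go(pos,yaw):
    "from the commanded pose"
    p,R=cmd();s=bot.read_state();o=R.T@(np.array(pos)-p);dr=np.degrees(cv2.Rodrigues(R.T@Rdown(yaw))[0].ravel())
    print('offset',o.round(4),'dr',dr.round(1),'rows %.1f'%max(np.linalg.norm(o)/.0417,np.linalg.norm(dr)/7.16))
def st():
    p,R=cmd();s=bot.read_state()
    print('t',round(s['time_s'],2),'cmd',p.round(4),'meas',np.round(s['position'],4),'rot err',np.degrees(cv2.Rodrigues(R.T@s['tcp_rot'])[0].ravel()).round(2),'F',np.round(s['force'],1),'op %.3f gf %.1f'%(s['opening'],s['grasp_force']))
E
python3 -c "
from h import *
log([.312,-.333,.057],[0,0,5.6]);st()
P=[]
for i in range(5): cap('side');P.append(bot.read_state()['position'])
print(np.array(P).round(4))
go([.4267,-.133,.05],21.4);go([.4267,-.133,.002],21.4)"
```

```text
t 1.52 cmd [ 0.4053 -0.1354  0.14  ] meas [ 0.4058 -0.1376  0.1408] rot err [-0.1   0.05  0.09] F [-0.4 -0.3  0.1] op 1.003 gf 0.0
[[ 0.4056 -0.1377  0.1408]
 [ 0.4055 -0.1377  0.1407]
 [ 0.4053 -0.1375  0.1407]
 [ 0.4052 -0.1373  0.1406]
 [ 0.4051 -0.137   0.1406]]
offset [0.021  0.0047 0.09  ] dr [ 0.   0.  -2.4] rows 2.2
offset [0.021  0.0047 0.138 ] dr [ 0.   0.  -2.4] rows 3.3
```

servo_tool(
  targets=[
    {"offset":[0.021,0.0045,0.04],"dr":[0,0,-2.4]},
    {"offset":[0.021,0.0045,0.08],"dr":[0,0,-2.4]},
    {"offset":[0.021,0.0045,0.1],"dr":[0,0,-2.4]},
    {"offset":[0.021,0.0045,0.115],"dr":[0,0,-2.4]},
    {"offset":[0.021,0.0045,0.125],"dr":[0,0,-2.4]},
    {"offset":[0.021,0.0045,0.132],"dr":[0,0,-2.4]},
    {"offset":[0.021,0.0045,0.137],"dr":[0,0,-2.4]},
    {"offset":[0.021,0.0045,0.137],"dr":[0,0,-2.4]},
    {"offset":[0.021,0.0045,0.137],"dr":[0,0,-2.4]},
    {"offset":[0.021,0.0045,0.137],"dr":[0,0,-2.4]},
  ],
)

```text
time_s: 2.6
position: [0.427, -0.1336, 0.004]
tcp_rot: [[0.931, 0.364, 0.001], [0.364, -0.931, -0.001], [0.001, 0.001, -1.0]]
force: [-0.2, -0.1, -0.2]
opening: 1.002
grasp_force: 0.0
```

servo_tool(
  targets=[
    {"offset":[0,0,0],"dr":[0,0,0]},
    {"offset":[0,0,0],"dr":[0,0,0]},
    {"offset":[0,0,0],"dr":[0,0,0]},
    {"offset":[0,0,0],"dr":[0,0,0]},
    {"offset":[0,0,0],"dr":[0,0,0]},
    {"offset":[0,0,0],"dr":[0,0,0]},
    {"offset":[0,0,0],"dr":[0,0,0]},
    {"offset":[0,0,0],"dr":[0,0,0]},
    {"offset":[0,0,0],"dr":[0,0,0]},
  ],
  gripper=0.6,
)

```text
time_s: 3.35
position: [0.4265, -0.1332, 0.0033]
tcp_rot: [[0.931, 0.364, -0.0], [0.364, -0.931, 0.0], [-0.0, -0.0, -1.0]]
force: [-0.8, -0.8, 0.9]
opening: 0.403
grasp_force: 0.0
```

servo_tool(
  targets=[
    {"offset":[0,0,0],"dr":[0,0,0]},
    {"offset":[0,0,0],"dr":[0,0,0]},
    {"offset":[0,0,0],"dr":[0,0,0]},
    {"offset":[0,0,-0.02],"dr":[0,0,0]},
    {"offset":[0,0,-0.04],"dr":[0,0,0]},
    {"offset":[0,0,-0.04],"dr":[0,0,0]},
  ],
  gripper=1,
)

```text
time_s: 3.85
position: [0.428, -0.134, 0.0455]
tcp_rot: [[0.931, 0.364, 0.004], [0.365, -0.931, -0.002], [0.003, 0.004, -1.0]]
force: [1.0, -0.7, 0.9]
opening: 0.022
grasp_force: 0.0
```

```bash
python3 -c "
from h import *
log([.021,.0045,.137],[0,0,-2.4]);log([0,0,-.04],[0,0,0]);st()
go([.4015,-.074,.043],174.1)"
```

```text
t 3.85 cmd [ 0.4266 -0.1329  0.043 ] meas [ 0.428  -0.134   0.0455] rot err [-0.22  0.17 -0.01] F [ 1.  -0.7  0.9] op 0.022 gf 0.0
offset [-0.002 -0.064  0.   ] dr [   0.     0.  -152.7] rows 21.3
```

The fingers closed to 0.02, so they missed the wedge. I'll look.

Run:
```python
from h import *
c=cap('side');im=c['color'][:,:,::-1].copy()
cv2.imwrite('pics/s2.png',cv2.resize(im[150:270,270:430],None,fx=4,fy=4,interpolation=cv2.INTER_CUBIC))
w=cap('wrist','w2')
cv2.imwrite('pics/w2b.png',np.vstack([cv2.resize(im[150:270,270:430],None,fx=2.5,fy=2.5,interpolation=cv2.INTER_CUBIC)[:,:400],cv2.resize(w['color'][:,:,::-1],(400,300))]))
```

```text
(no output)
```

View pics/w2b.png

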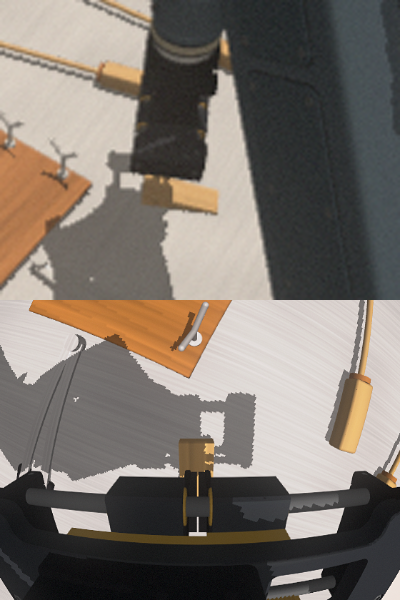

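The side and wrist views show the wedge still on the bench below the fingers (wrist about (195,455)). I'll open, re-measure and retry with a longer squeeze.

servo_tool(
  targets=[
    {"offset":[0,0,-0.06],"dr":[0,0,0]},
    {"offset":[0,0,-0.06],"dr":[0,0,0]},
    {"offset":[0,0,-0.06],"dr":[0,0,0]},
    {"offset":[0,0,-0.06],"dr":[0,0,0]},
    {"offset":[0,0,-0.06],"dr":[0,0,0]},
    {"offset":[0,0,-0.06],"dr":[0,0,0]},
    {"offset":[0,0,-0.06],"dr":[0,0,0]},
    {"offset":[0,0,-0.06],"dr":[0,0,0]},
    {"offset":[0,0,-0.06],"dr":[0,0,0]},
  ],
  gripper=-0.4,
)

```text
time_s: 4.7
position: [0.4261, -0.1331, 0.1028]
tcp_rot: [[0.931, 0.364, -0.001], [0.364, -0.931, 0.001], [-0.001, -0.001, -1.0]]
force: [-1.3, 0.3, -0.2]
opening: 0.604
grasp_force: 0.0
```

Run:
```python
from h import *
np.set_printoptions(precision=4,suppress=True)
log([0,0,-.06],[0,0,0]);st()
c=cap('wrist','w3');im=c['color'][:,:,::-1].copy()
for a,ce,m in comps(im,(10,60,50),(26,255,255),300,(200,100,350,280)):
    m=m.astype(np.uint8);ct=max(cv2.findContours(m,0,2)[0],key=cv2.contourArea);print(a,ce)
    for p in cv2.approxPolyDP(ct,6,True)[:,0]: print(p,onz(c,*p,.02,True)[:2],onz(c,*p,.003,True)[:2])
```

```text
t 4.7 cmd [ 0.4266 -0.1329  0.103 ] meas [ 0.4261 -0.1331  0.1028] rot err [ 0.06 -0.04  0.  ] F [-1.3  0.3 -0.2] op 0.604 gf 0.0
3450 [276.5006 221.0478]
[258 177] [ 0.442  -0.1104] [ 0.4385 -0.1107]
[259 267] [ 0.3629 -0.1408] [ 0.3545 -0.143 ]
[294 267] [ 0.3748 -0.1711] [ 0.3671 -0.1752]
[295 177] [ 0.4535 -0.1396] [ 0.4507 -0.1417]
```

servo_tool(
  targets=[
    {"offset":[0,0,0.04],"dr":[0,0,0]},
    {"offset":[0,0,0.07],"dr":[0,0,0]},
    {"offset":[0,0,0.09],"dr":[0,0,0]},
    {"offset":[0,0,0.097],"dr":[0,0,0]},
    {"offset":[0,0,0.101],"dr":[0,0,0]},
    {"offset":[0,0,0.101],"dr":[0,0,0]},
  ],
)

```text
time_s: 5.25
position: [0.4264, -0.1332, 0.002]
tcp_rot: [[0.931, 0.364, -0.001], [0.364, -0.931, 0.0], [-0.0, -0.001, -1.0]]
force: [0.0, -0.5, 0.3]
opening: 0.702
grasp_force: 0.0
```

servo_tool(
  targets=[
    {"offset":[0,0,0],"dr":[0,0,0]},
    {"offset":[0,0,0],"dr":[0,0,0]},
    {"offset":[0,0,0],"dr":[0,0,0]},
    {"offset":[0,0,0],"dr":[0,0,0]},
    {"offset":[0,0,0],"dr":[0,0,0]},
    {"offset":[0,0,0],"dr":[0,0,0]},
    {"offset":[0,0,0],"dr":[0,0,0]},
    {"offset":[0,0,0],"dr":[0,0,0]},
  ],
  gripper=1,
)

```text
time_s: 5.92
position: [0.4265, -0.1332, 0.0024]
tcp_rot: [[0.931, 0.364, 0.0], [0.364, -0.931, -0.0], [0.0, 0.0, -1.0]]
force: [-0.3, -0.7, 0.5]
opening: 0.178
grasp_force: 0.0
```

Run:
```python
from h import *
S=cap('side')
im=S['color'][:,:,::-1]
w=cap('wrist','w4')
print(proj(w,[.4266,-.1329,.002],True),proj(S,[.4266,-.1329,.002]))
sc=cap('scene')['color'][:,:,::-1]
f=lambda a,s:cv2.resize(np.ascontiguousarray(a),s,interpolation=cv2.INTER_CUBIC)
cv2.imwrite('pics/w4b.png',np.hstack([f(w['color'][100:310,136:416,::-1],(440,330)),np.vstack([f(im[165:245,280:400],(360,240)),f(sc[150:230,220:340],(360,240))])[:330]]))
```

```text
[275.45322985 238.53726875] [332.67292026 227.03874797]
```

View pics/w4b.png

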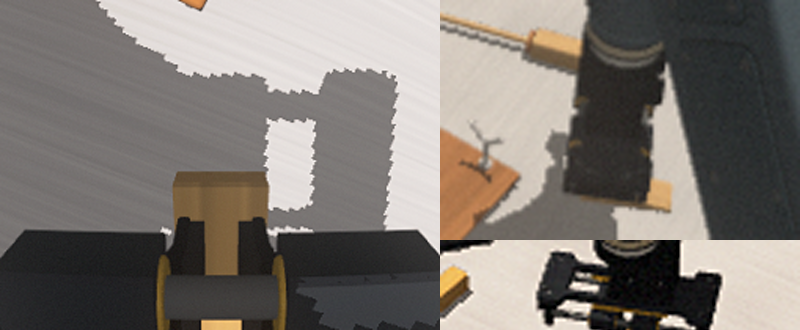

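Wrist crop: the fingers at (183,240) and (255,240) are drawn over the wedge top (173–268), closing narrower than the wedge. I'll check their tip height from the pixels.

Run:
```python
from h import *
np.set_printoptions(precision=4,suppress=True)
st()
w=cap('wrist');s=bot.read_state();R=np.array(s['tcp_rot']);p=s['position'];g=s['opening']*.087/2
for z in (0,.014,.0187,.03):
  for dx in (-.0095,0,.0095):
    print(z,dx,*[ (proj(w,p+R@[dx,y,-z],True)-[136,100])*1.571 for y in (-g,g)])
for z in (0,.016): print('wedge edge',z,*[(proj(w,np.array([.4266,-.1329,z])+R@[0,y,0],True)-[136,100])*1.571 for y in(-.017,.017)])
```

```text
t 6.07 cmd [ 0.4266 -0.1329  0.103 ] meas [ 0.4265 -0.1332  0.0023] rot err [ 0. -0. -0.] F [-1.1 -0.7  0.2] op 0.054 gf 0.0
0 -0.0095 [215.9979 240.2829] [223.4122 240.2869]
0 0 [215.9391 218.5135] [223.4768 218.5175]
0 0.0095 [215.8842 195.9686] [223.5398 195.9726]
0.014 -0.0095 [215.7162 255.5259] [223.6267 255.5303]
0.014 0 [215.6441 232.6031] [223.7023 232.6076]
0.014 0.0095 [215.5764 208.747 ] [223.7761 208.7513]
0.0187 -0.0095 [215.6137 261.0969] [223.7048 261.1015]
0.0187 0 [215.5364 237.7707] [223.7847 237.7752]
0.0187 0.0095 [215.4635 213.4491] [223.8628 213.4537]
0.03 -0.0095 [215.3489 275.5519] [223.9068 275.5569]
0.03 0 [215.2569 251.2254] [223.9987 251.2304]
0.03 0.0095 [215.1696 225.7334] [224.0887 225.7384]
wedge edge 0 [176.8463 215.6495] [261.4915 215.7006]
wedge edge 0.016 [173.4353 231.4656] [264.7264 231.5247]
```

servo_tool(
  targets=[
    {"offset":[0,0,-0.03],"dr":[0,0,0]},
    {"offset":[0,0,-0.03],"dr":[0,0,0]},
    {"offset":[0,0,-0.03],"dr":[0,0,0]},
    {"offset":[0,0,-0.02],"dr":[0,0,0]},
    {"offset":[0,0,-0.015],"dr":[0,0,0]},
    {"offset":[0,0,-0.013],"dr":[0,0,0]},
    {"offset":[0,0,-0.011],"dr":[0,0,0]},
    {"offset":[0,0,-0.01],"dr":[0,0,0]},
    {"offset":[0,0,-0.01],"dr":[0,0,0]},
  ],
)

```text
time_s: 6.87
position: [0.4263, -0.1331, 0.012]
tcp_rot: [[0.931, 0.364, -0.001], [0.364, -0.931, 0.0], [-0.0, -0.001, -1.0]]
force: [0.4, -0.2, -0.0]
opening: 0.006
grasp_force: 0.0
```

Run:
```python
from h import *
log([0,0,.101],[0,0,0]);log([0,0,-.01],[0,0,0]);st()
w=cap('wrist','w5')
cv2.imwrite('pics/w5b.png',cv2.resize(w['color'][100:310,136:416,::-1],(700,525),interpolation=cv2.INTER_CUBIC))
```

```text
t 6.87 cmd [ 0.4266 -0.1329  0.012 ] meas [ 0.4263 -0.1331  0.012 ] rot err [ 0.03 -0.02  0.  ] F [ 0.4 -0.2 -0. ] op 0.006 gf 0.0
```

View pics/w5b.png

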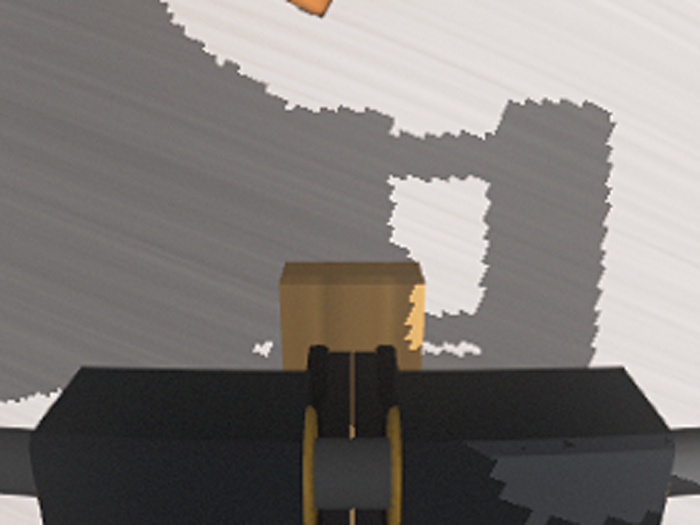

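Finger tips sit at the same pixel row (~239) in free air and over the wedge. With 19 mm wide pads, that means the real finger ends are about 20 mm above the reported TCP, so the fingers closed above the wedge. I'll open and feel for the bench gently.

servo_tool(
  targets=[
    {"offset":[0,0,-0.01],"dr":[0,0,0]},
    {"offset":[0,0,-0.01],"dr":[0,0,0]},
    {"offset":[0,0,-0.01],"dr":[0,0,0]},
    {"offset":[0,0,-0.01],"dr":[0,0,0]},
    {"offset":[0,0,-0.01],"dr":[0,0,0]},
    {"offset":[0,0,-0.01],"dr":[0,0,0]},
    {"offset":[0,0,-0.01],"dr":[0,0,0]},
    {"offset":[0,0,-0.01],"dr":[0,0,0]},
    {"offset":[0,0,-0.01],"dr":[0,0,0]},
    {"offset":[0,0,0.0],"dr":[0,0,0]},
    {"offset":[0,0,0.008],"dr":[0,0,0]},
    {"offset":[0,0,0.012],"dr":[0,0,0]},
    {"offset":[0,0,0.014],"dr":[0,0,0]},
    {"offset":[0,0,0.016],"dr":[0,0,0]},
    {"offset":[0,0,0.016],"dr":[0,0,0]},
  ],
  gripper=-0.4,
)

```text
time_s: 8.17
position: [0.4263, -0.1331, -0.004]
tcp_rot: [[0.931, 0.364, -0.001], [0.364, -0.931, 0.0], [-0.0, -0.001, -1.0]]
force: [0.6, -0.3, 0.3]
opening: 0.699
grasp_force: 0.0
```

servo_tool(
  targets=[
    {"offset":[0,0,0.001],"dr":[0,0,0]},
    {"offset":[0,0,0.002],"dr":[0,0,0]},
    {"offset":[0,0,0.003],"dr":[0,0,0]},
    {"offset":[0,0,0.003],"dr":[0,0,0]},
  ],
)

```text
time_s: 8.5
position: [0.4265, -0.1333, -0.0066]
tcp_rot: [[0.931, 0.364, 0.0], [0.364, -0.931, -0.0], [0.0, 0.0, -1.0]]
force: [-0.1, -0.0, -0.1]
opening: 0.703
grasp_force: 0.0
```

servo_tool(
  targets=[
    {"offset":[0,0,0.001],"dr":[0,0,0]},
    {"offset":[0,0,0.002],"dr":[0,0,0]},
    {"offset":[0,0,0.003],"dr":[0,0,0]},
    {"offset":[0,0,0.003],"dr":[0,0,0]},
  ],
)

```text
time_s: 8.83
position: [0.4264, -0.1332, -0.0098]
tcp_rot: [[0.931, 0.364, -0.0], [0.364, -0.931, 0.0], [-0.0, -0.0, -1.0]]
force: [0.8, 0.2, 0.2]
opening: 0.699
grasp_force: 0.0
```

servo_tool(
  targets=[
    {"offset":[0,0,0.001],"dr":[0,0,0]},
    {"offset":[0,0,0.002],"dr":[0,0,0]},
    {"offset":[0,0,0.003],"dr":[0,0,0]},
    {"offset":[0,0,0.004],"dr":[0,0,0]},
    {"offset":[0,0,0.004],"dr":[0,0,0]},
  ],
)

```text
time_s: 9.25
position: [0.4264, -0.1332, -0.0138]
tcp_rot: [[0.931, 0.364, -0.0], [0.364, -0.931, 0.0], [-0.0, -0.0, -1.0]]
force: [-0.5, -0.2, -0.9]
opening: 0.7
grasp_force: 0.0
```

servo_tool(
  targets=[
    {"offset":[0,0,0.001],"dr":[0,0,0]},
    {"offset":[0,0,0.002],"dr":[0,0,0]},
    {"offset":[0,0,0.003],"dr":[0,0,0]},
    {"offset":[0,0,0.003],"dr":[0,0,0]},
  ],
)

```text
time_s: 9.58
position: [0.4264, -0.1332, -0.0168]
tcp_rot: [[0.931, 0.364, -0.0], [0.364, -0.931, 0.0], [-0.0, -0.0, -1.0]]
force: [-0.7, -0.1, -0.2]
opening: 0.699
grasp_force: 0.0
```

servo_tool(
  targets=[
    {"offset":[0,0,0.001],"dr":[0,0,0]},
    {"offset":[0,0,0.002],"dr":[0,0,0]},
    {"offset":[0,0,0.002],"dr":[0,0,0]},
  ],
)

```text
time_s: 9.83
position: [0.4264, -0.1332, -0.0188]
tcp_rot: [[0.931, 0.364, -0.0], [0.364, -0.931, 0.0], [-0.0, -0.0, -1.0]]
force: [0.3, -0.5, -0.5]
opening: 0.701
grasp_force: 0.0
```

servo_tool(
  targets=[
    {"offset":[0,0,0.001],"dr":[0,0,0]},
    {"offset":[0,0,0.002],"dr":[0,0,0]},
    {"offset":[0,0,0.002],"dr":[0,0,0]},
  ],
)

```text
time_s: 10.08
position: [0.4264, -0.1332, -0.0208]
tcp_rot: [[0.931, 0.364, -0.0], [0.364, -0.931, 0.0], [-0.0, -0.0, -1.0]]
force: [-0.6, 0.9, -0.6]
opening: 0.701
grasp_force: 0.0
```

servo_tool(
  targets=[
    {"offset":[0,0,0.001],"dr":[0,0,0]},
    {"offset":[0,0,0.002],"dr":[0,0,0]},
    {"offset":[0,0,0.002],"dr":[0,0,0]},
  ],
)

```text
time_s: 10.33
position: [0.4264, -0.1332, -0.0228]
tcp_rot: [[0.931, 0.364, -0.0], [0.364, -0.931, 0.0], [-0.0, -0.0, -1.0]]
force: [-0.1, 0.2, -0.6]
opening: 0.7
grasp_force: 0.0
```

servo_tool(
  targets=[
    {"offset":[0,0,0],"dr":[0,0,0]},
    {"offset":[0,0,0],"dr":[0,0,0]},
    {"offset":[0,0,0],"dr":[0,0,0]},
    {"offset":[0,0,0],"dr":[0,0,0]},
    {"offset":[0,0,0],"dr":[0,0,0]},
    {"offset":[0,0,0],"dr":[0,0,0]},
    {"offset":[0,0,0],"dr":[0,0,0]},
    {"offset":[0,0,0],"dr":[0,0,0]},
  ],
  gripper=1,
)

```text
time_s: 11.0
position: [0.4266, -0.1333, -0.0226]
tcp_rot: [[0.931, 0.364, 0.0], [0.364, -0.931, -0.0], [0.0, 0.0, -1.0]]
force: [-0.4, -1.6, 0.2]
opening: 0.389
grasp_force: 30.0
```

Run:
```python
from h import *
json.dump([[.4266,-.1329,-.023],cmd()[1].tolist()],open('cmd.json','w'));st();go([.4015,-.074,.02],174.1)
w=cap('wrist','w6')
```

```text
t 11.0 cmd [ 0.4266 -0.1329 -0.023 ] meas [ 0.4266 -0.1333 -0.0226] rot err [-0.01  0.   -0.  ] F [-0.4 -1.6  0.2] op 0.389 gf 30.0
offset [-0.0019 -0.064  -0.043 ] dr [   0.     0.  -152.7] rows 21.3
```

Gripped now (34 mm, 30 N): the fingers end about 23 mm short of the reported TCP. From here on I'll take heights from contact with the bench. Lifting and turning the wedge.

servo_tool(
  targets=[
    {"offset":[0,0,-0.03],"dr":[0,0,0]},
    {"offset":[0,0,-0.04],"dr":[0,0,-7]},
    {"offset":[0,0,-0.043],"dr":[0,0,-14]},
    {"offset":[0,0,-0.043],"dr":[0,0,-21]},
    {"offset":[0,0,-0.043],"dr":[0,0,-28]},
    {"offset":[0,0,-0.043],"dr":[0,0,-35]},
    {"offset":[0,0,-0.043],"dr":[0,0,-42]},
    {"offset":[0,0,-0.043],"dr":[0,0,-49]},
    {"offset":[0,0,-0.043],"dr":[0,0,-56]},
    {"offset":[0,-0.01,-0.043],"dr":[0,0,-63]},
    {"offset":[0,-0.02,-0.043],"dr":[0,0,-70]},
    {"offset":[0,-0.03,-0.043],"dr":[0,0,-77]},
    {"offset":[-0.001,-0.04,-0.043],"dr":[0,0,-84]},
    {"offset":[-0.002,-0.05,-0.043],"dr":[0,0,-91]},
    {"offset":[-0.002,-0.06,-0.043],"dr":[0,0,-98]},
    {"offset":[-0.002,-0.064,-0.043],"dr":[0,0,-105]},
    {"offset":[-0.002,-0.064,-0.043],"dr":[0,0,-112]},
    {"offset":[-0.002,-0.064,-0.043],"dr":[0,0,-119]},
    {"offset":[-0.002,-0.064,-0.043],"dr":[0,0,-126]},
    {"offset":[-0.002,-0.064,-0.043],"dr":[0,0,-132]},
  ],
)

```text
time_s: 12.72
position: [0.4012, -0.0743, 0.0204]
tcp_rot: [[-0.897, 0.443, -0.0], [0.443, 0.897, 0.0], [0.0, 0.0, -1.0]]
force: [-0.1, 0.8, 0.4]
opening: 0.384
grasp_force: 30.0
```

servo_tool(
  targets=[
    {"offset":[0,0,0],"dr":[0,0,-7]},
    {"offset":[0,0,0],"dr":[0,0,-14]},
    {"offset":[0,0,0],"dr":[0,0,-20.7]},
    {"offset":[0,0,0],"dr":[0,0,-20.7]},
    {"offset":[0,0,0],"dr":[0,0,-20.7]},
    {"offset":[0,0,0],"dr":[0,0,-20.7]},
    {"offset":[0,0,0],"dr":[0,0,-20.7]},
  ],
)

```text
time_s: 13.3
position: [0.4013, -0.0744, 0.0203]
tcp_rot: [[-0.994, 0.105, -0.0], [0.105, 0.994, 0.0], [0.0, 0.0, -1.0]]
force: [0.3, 0.6, -0.6]
opening: 0.388
grasp_force: 30.0
```

Run:
```python
from h import *
log([-.002,-.064,-.043],[0,0,-152.7]);st()
w=cap('wrist','w7')
cv2.imwrite('pics/w7b.png',cv2.resize(w['color'][0:260,100:450,::-1],(800,594),interpolation=cv2.INTER_CUBIC))
```

```text
t 13.3 cmd [ 0.4014 -0.074   0.02  ] meas [ 0.4013 -0.0744  0.0203] rot err [-0.   0.   0.1] F [ 0.3  0.6 -0.6] op 0.388 gf 30.0
```

View pics/w7b.png

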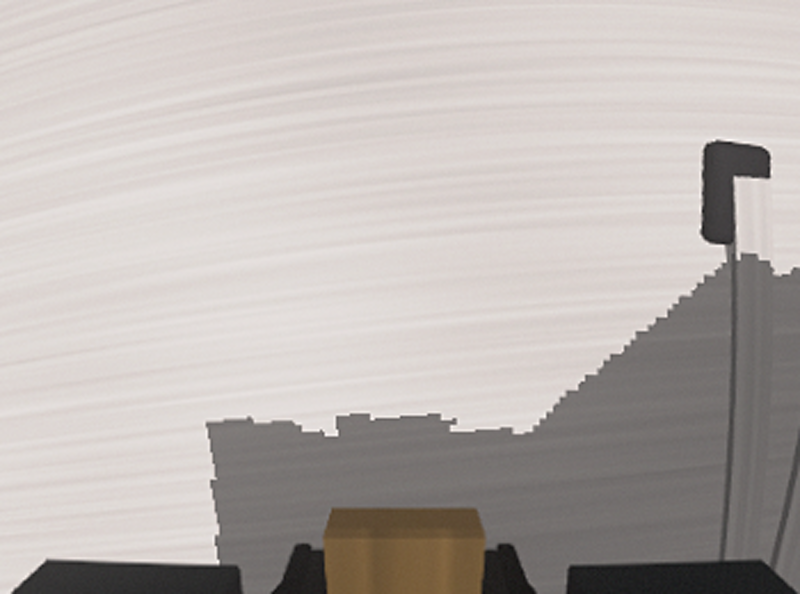

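The wrist view shows the wedge held at (405,550), tongs clear at (735,190), and the stand out of view. I'll use the board's fitted edges for the stub line. Lower and advance.

servo_tool(
  targets=[
    {"offset":[0,0.001,0.015],"dr":[0,0,0]},
    {"offset":[0,0.001,0.03],"dr":[0,0,0]},
    {"offset":[0,0.001,0.038],"dr":[0,0,0]},
    {"offset":[0,0.001,0.0425],"dr":[0,0,0]},
    {"offset":[0,0.001,0.0425],"dr":[0,0,0]},
    {"offset":[-0.008,0.001,0.0425],"dr":[0,0,0]},
    {"offset":[-0.016,0.001,0.0425],"dr":[0,0,0]},
    {"offset":[-0.024,0.001,0.0425],"dr":[0,0,0]},
    {"offset":[-0.03,0.001,0.0425],"dr":[0,0,0]},
    {"offset":[-0.035,0.001,0.0425],"dr":[0,0,0]},
    {"offset":[-0.04,0.001,0.0425],"dr":[0,0,0]},
    {"offset":[-0.044,0.001,0.0425],"dr":[0,0,0]},
    {"offset":[-0.046,0.001,0.0425],"dr":[0,0,0]},
    {"offset":[-0.046,0.001,0.0425],"dr":[0,0,0]},
  ],
)

```text
time_s: 14.52
position: [0.4477, -0.0783, -0.0221]
tcp_rot: [[-0.995, 0.103, 0.001], [0.103, 0.995, -0.0], [-0.001, -0.0, -1.0]]
force: [0.1, -0.5, -0.4]
opening: 0.387
grasp_force: 30.0
```

Run:
```python
from h import *
log([-.046,.001,.0425],[0,0,0]);st()
f=lambda a,k:cv2.resize(np.ascontiguousarray(a),None,fx=k,fy=k,interpolation=cv2.INTER_CUBIC)
a=f(cap('side')['color'][175:275,255:355,::-1],4);b=f(cap('scene')['color'][165:265,230:330,::-1],4)
cv2.imwrite('pics/p1.png',np.hstack([a,b]))
```

```text
t 14.52 cmd [ 0.4473 -0.0778 -0.0225] meas [ 0.4477 -0.0783 -0.0221] rot err [ 0.01 -0.04 -0.01] F [ 0.1 -0.5 -0.4] op 0.387 gf 30.0
```

View pics/p1.png

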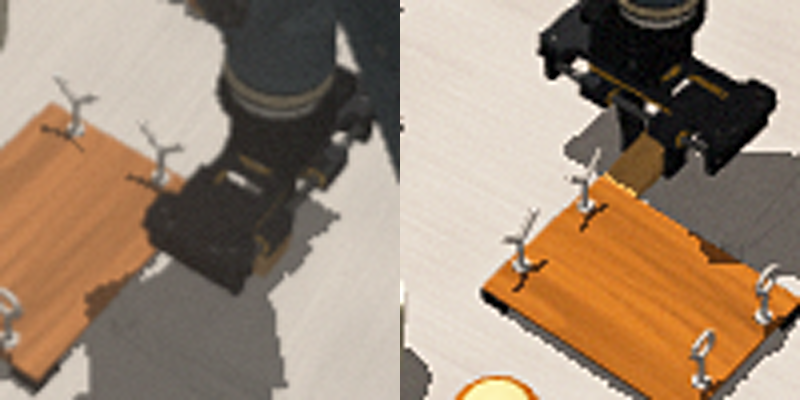

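Left/right: the thin end is entering under the notch corner (right (610,180)), centred as expected. Pushing on in small steps.

servo_tool(
  targets=[
    {"offset":[-0.002,0,0],"dr":[0,0,0]},
    {"offset":[-0.004,0,0],"dr":[0,0,0]},
    {"offset":[-0.006,0,0],"dr":[0,0,0]},
    {"offset":[-0.008,0,0],"dr":[0,0,0]},
    {"offset":[-0.008,0,0],"dr":[0,0,0]},
  ],
)

```text
time_s: 15.03
position: [0.4554, -0.079, -0.0223]
tcp_rot: [[-0.995, 0.103, -0.0], [0.103, 0.995, 0.0], [0.0, 0.0, -1.0]]
force: [0.6, 0.1, -1.7]
opening: 0.384
grasp_force: 30.0
```

servo_tool(
  targets=[
    {"offset":[-0.001,0,0],"dr":[0,0,0]},
    {"offset":[-0.002,0,0],"dr":[0,0,0]},
    {"offset":[-0.003,0,0],"dr":[0,0,0]},
    {"offset":[-0.003,0,0],"dr":[0,0,0]},
  ],
)

```text
time_s: 15.37
position: [0.4573, -0.0789, -0.0224]
tcp_rot: [[-0.995, 0.103, -0.002], [0.103, 0.995, 0.001], [0.002, 0.001, -1.0]]
force: [-1.0, 1.0, -3.0]
opening: 0.388
grasp_force: 30.0
```

servo_tool(
  targets=[
    {"offset":[-0.001,0,0],"dr":[0,0,0]},
    {"offset":[-0.002,0,0],"dr":[0,0,0]},
    {"offset":[-0.002,0,0],"dr":[0,0,0]},
  ],
)

```text
time_s: 15.62
position: [0.4582, -0.0787, -0.0225]
tcp_rot: [[-0.995, 0.103, -0.004], [0.103, 0.995, 0.002], [0.004, 0.001, -1.0]]
force: [-3.6, -0.0, -3.5]
opening: 0.388
grasp_force: 30.0
```

servo_tool(
  targets=[
    {"offset":[-0.001,0,0],"dr":[0,0,0]},
    {"offset":[-0.002,0,0],"dr":[0,0,0]},
    {"offset":[-0.003,0,0],"dr":[0,0,0]},
    {"offset":[-0.003,0,0],"dr":[0,0,0]},
  ],
)

```text
time_s: 15.95
position: [0.4591, -0.0783, -0.0226]
tcp_rot: [[-0.995, 0.103, -0.008], [0.103, 0.995, 0.003], [0.008, 0.002, -1.0]]
force: [-6.6, 0.3, -1.5]
opening: 0.385
grasp_force: 30.0
```

servo_tool(
  targets=[
    {"offset":[-0.001,0,0],"dr":[0,0,0]},
    {"offset":[-0.002,0,0],"dr":[0,0,0]},
    {"offset":[-0.003,0,0],"dr":[0,0,0]},
    {"offset":[-0.003,0,0],"dr":[0,0,0]},
  ],
)

```text
time_s: 16.28
position: [0.4597, -0.0779, -0.0228]
tcp_rot: [[-0.995, 0.103, -0.012], [0.103, 0.995, 0.005], [0.013, 0.003, -1.0]]
force: [-10.9, -1.4, -1.4]
opening: 0.386
grasp_force: 30.0
```

servo_tool(
  targets=[
    {"offset":[-0.001,0,0],"dr":[0,0,0]},
    {"offset":[-0.003,0,0],"dr":[0,0,0]},
    {"offset":[-0.005,0,0],"dr":[0,0,0]},
    {"offset":[-0.005,0,0],"dr":[0,0,0]},
  ],
)

```text
time_s: 16.62
position: [0.4609, -0.0771, -0.023]
tcp_rot: [[-0.995, 0.102, -0.02], [0.102, 0.995, 0.007], [0.02, 0.005, -1.0]]
force: [-16.7, -1.3, 1.0]
opening: 0.389
grasp_force: 30.0
```

servo_tool(
  targets=[
    {"offset":[-0.001,0,0],"dr":[0,0,0]},
    {"offset":[-0.003,0,0],"dr":[0,0,0]},
    {"offset":[-0.005,0,0],"dr":[0,0,0]},
    {"offset":[-0.005,0,0],"dr":[0,0,0]},
  ],
)

```text
time_s: 16.95
position: [0.4616, -0.0767, -0.0231]
tcp_rot: [[-0.994, 0.102, -0.028], [0.101, 0.995, 0.01], [0.029, 0.007, -1.0]]
force: [-21.4, -3.5, 5.4]
opening: 0.386
grasp_force: 30.0
```

21 N with almost no further travel: it is jammed. Relaxing the push, then letting go.

servo_tool(
  targets=[
    {"offset":[0.004,0,0],"dr":[0,0,0]},
    {"offset":[0.008,0,0],"dr":[0,0,0]},
    {"offset":[0.011,0,0],"dr":[0,0,0]},
    {"offset":[0.011,0,0],"dr":[0,0,0]},
  ],
)

```text
time_s: 17.28
position: [0.462, -0.0774, -0.023]
tcp_rot: [[-0.995, 0.104, -0.006], [0.104, 0.995, 0.004], [0.006, 0.003, -1.0]]
force: [-2.0, 8.5, -7.1]
opening: 0.386
grasp_force: 30.0
```

servo_tool(
  targets=[
    {"offset":[0,0,0],"dr":[0,0,0]},
    {"offset":[0,0,0],"dr":[0,0,0]},
    {"offset":[0,0,0],"dr":[0,0,0]},
    {"offset":[0,0,0],"dr":[0,0,0]},
    {"offset":[0,0,0],"dr":[0,0,0]},
    {"offset":[0,0,0],"dr":[0,0,0]},
    {"offset":[0.01,0,-0.03],"dr":[0,0,0]},
    {"offset":[0.02,0,-0.07],"dr":[0,0,0]},
    {"offset":[0.03,0,-0.11],"dr":[0,0,0]},
    {"offset":[0.03,0,-0.15],"dr":[0,0,0]},
    {"offset":[0.03,0,-0.15],"dr":[0,0,0]},
    {"offset":[0.03,0,-0.15],"dr":[0,0,0]},
  ],
  gripper=-0.2,
)

```text
time_s: 18.28
position: [0.4372, -0.0778, 0.1304]
tcp_rot: [[-0.995, 0.103, 0.007], [0.103, 0.995, -0.003], [-0.007, -0.002, -1.0]]
force: [0.3, -0.2, -0.7]
opening: 0.597
grasp_force: 0.0
```

Run:
```python
from h import *
log([-.018+.03,0,-.15],[0,0,0]);st()
f=lambda a,k:cv2.resize(np.ascontiguousarray(a),None,fx=k,fy=k,interpolation=cv2.INTER_CUBIC)
S=cap('side','s9');C=cap('scene','c9');W=cap('wrist','w9')
a=f(S['color'][175:275,255:355,::-1],4);b=f(C['color'][165:265,230:330,::-1],4)
cv2.imwrite('pics/p2.png',np.hstack([a,b]))
# expectation: S, wedge thick end mid
S0=np.array([.4989,-.083]);d=np.array([.9947,-.1028]);n=np.array([.1028,.9947])
for c,o,k in((S,[255,175],0),(C,[230,165],400)):
    for q,z in((S0-d*.058+n*.017,.02),(S0-d*.058-n*.017,.02)): print((proj(c,[*q,z])-o)*4+[k,0])
```

```text
t 18.28 cmd [ 0.4353 -0.0765  0.1275] meas [ 0.4372 -0.0778  0.1304] rot err [ 0.14 -0.41  0.  ] F [ 0.3 -0.2 -0.7] op 0.597 gf 0.0
[248.37550423 252.18003823]
[273.98750533 222.08497298]
[671.0128774  146.91074678]
[639.06315002 127.97350927]
```

View pics/p2.png

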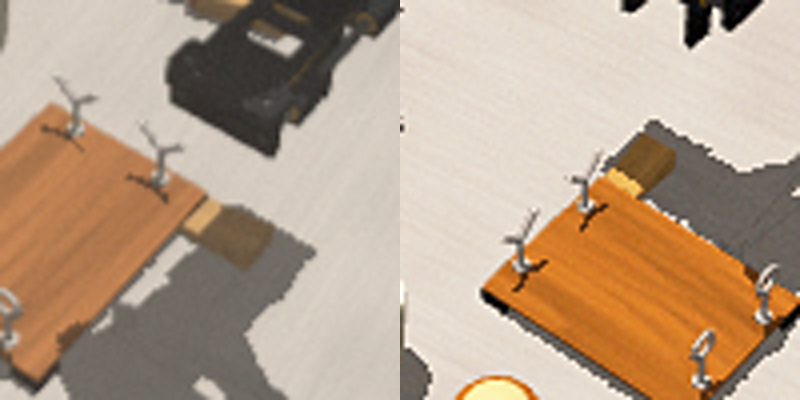

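Both views show the wedge seated under the stub corner, its thick end at (671,147)/(639,128), right where expected at jam. Now the skewers.

```bash
cat > sk.py <<'E'
from h import *
def skew(c,roi,fish=False,lo=(16,90,120),hi=(26,255,255),mina=60):
    "per tan blob: centre and long axis on the plane z=.013 (dowel) and z=.026 (handle top)"
    im=c['color'][:,:,::-1].copy()
    for a,ce,m in comps(im,lo,hi,mina,roi):
        ys,xs=np.nonzero(m)
        for z in (.013,.026):
            P=np.array([onz(c,u,v,z,fish)[:2]*1000 for u,v in zip(xs,ys)],np.float32)
            (cx,cy),(w,h),an=cv2.minAreaRect(P);L=max(w,h);an=an if w>h else an-90
            vx,vy,x0,y0=cv2.fitLine(P,cv2.DIST_L2,0,.01,.01).ravel()
            print(a,ce.round(1),'z',z,'c',round(cx,1),round(cy,1),'mean',P.mean(0).round(1),'L',round(L,1),'W',round(min(w,h),1),'ang',round(an,2),'fit',round(float(np.degrees(np.arctan(vy/vx))),2))
E
python3 - <<'E'
from sk import *
skew(cap('scene'),(165,150,270,310),lo=(17,110,150))
st();go([.531,-.275,.13],9.5)
E
```

```text
103 [219.  165.6] z 0.013 c 443.5 -391.0 mean [ 443.8 -391.1] L 77.7 W 23.9 ang -5.14 fit -4.04
103 [219.  165.6] z 0.026 c 453.6 -381.8 mean [ 453.8 -381.8] L 76.9 W 23.7 ang -5.14 fit -4.04
77 [188.6 193.4] z 0.013 c 604.1 -394.2 mean [ 607.5 -394.5] L 210.9 W 6.1 ang -3.83 fit -3.8
77 [188.6 193.4] z 0.026 c 612.6 -384.9 mean [ 615.9 -385.2] L 208.8 W 6.0 ang -3.83 fit -3.8
124 [220.6 196.5] z 0.013 c 559.2 -294.6 mean [ 559.9 -294.8] L 77.6 W 24.8 ang 9.19 fit 8.63
124 [220.6 196.5] z 0.026 c 568.1 -286.3 mean [ 568.8 -286.5] L 76.9 W 24.6 ang 9.19 fit 8.63
101 [197.  232.1] z 0.013 c 717.8 -264.2 mean [ 723.  -263.4] L 211.5 W 7.1 ang 9.42 fit 9.19
101 [197.  232.1] z 0.026 c 725.1 -256.2 mean [ 730.2 -255.4] L 209.3 W 7.0 ang 9.42 fit 9.19
t 18.48 cmd [ 0.4353 -0.0765  0.1275] meas [ 0.4343 -0.0765  0.1266] rot err [-0.06  0.17  0.01] F [0.3 0.  0.2] op 0.601 gf 0.0
offset [-0.1157 -0.1875 -0.0025] dr [  0.    0.  164.6] rows 23.0
```

Skewer B has been knocked: its handle is now near (0.568,-0.287), yaw about 9.3. Going there.

Run:
```python
from h import *
go([.569,-.287,.13],9.3)
```

```text
offset [-0.1547 -0.1955 -0.0025] dr [  0.    0.  164.8] rows 23.0
```

servo_tool(
  targets=[
    {"offset":[-0.01,-0.01,-0.0025],"dr":[0,0,7]},
    {"offset":[-0.02,-0.02,-0.0025],"dr":[0,0,14]},
    {"offset":[-0.03,-0.035,-0.0025],"dr":[0,0,21]},
    {"offset":[-0.04,-0.05,-0.0025],"dr":[0,0,28]},
    {"offset":[-0.05,-0.065,-0.0025],"dr":[0,0,35]},
    {"offset":[-0.06,-0.08,-0.0025],"dr":[0,0,42]},
    {"offset":[-0.07,-0.09,-0.0025],"dr":[0,0,49]},
    {"offset":[-0.08,-0.105,-0.0025],"dr":[0,0,56]},
    {"offset":[-0.09,-0.12,-0.0025],"dr":[0,0,63]},
    {"offset":[-0.1,-0.13,-0.0025],"dr":[0,0,70]},
    {"offset":[-0.11,-0.14,-0.0025],"dr":[0,0,77]},
    {"offset":[-0.12,-0.15,-0.0025],"dr":[0,0,84]},
    {"offset":[-0.13,-0.16,-0.0025],"dr":[0,0,91]},
    {"offset":[-0.14,-0.17,-0.0025],"dr":[0,0,98]},
    {"offset":[-0.15,-0.18,-0.0025],"dr":[0,0,105]},
    {"offset":[-0.155,-0.19,-0.0025],"dr":[0,0,112]},
    {"offset":[-0.1547,-0.1955,-0.0025],"dr":[0,0,119]},
    {"offset":[-0.1547,-0.1955,-0.0025],"dr":[0,0,126]},
    {"offset":[-0.1547,-0.1955,-0.0025],"dr":[0,0,133]},
    {"offset":[-0.1547,-0.1955,-0.0025],"dr":[0,0,140]},
  ],
)

```text
time_s: 20.15
position: [0.5678, -0.2868, 0.1274]
tcp_rot: [[0.832, 0.555, -0.004], [0.555, -0.832, 0.003], [-0.002, -0.005, -1.0]]
force: [-0.9, 0.2, -0.1]
opening: 0.598
grasp_force: 0.0
```

servo_tool(
  targets=[
    {"offset":[0,0,0],"dr":[0,0,7]},
    {"offset":[0,0,0],"dr":[0,0,14]},
    {"offset":[0,0,0],"dr":[0,0,21]},
    {"offset":[0,0,0],"dr":[0,0,24.8]},
    {"offset":[0,0,0],"dr":[0,0,24.8]},
    {"offset":[0,0,0],"dr":[0,0,24.8]},
    {"offset":[0,0,0],"dr":[0,0,24.8]},
    {"offset":[0,0,0],"dr":[0,0,24.8]},
    {"offset":[0,0,0],"dr":[0,0,24.8]},
  ],
)

```text
time_s: 20.9
position: [0.5688, -0.2872, 0.13]
tcp_rot: [[0.987, 0.162, -0.001], [0.162, -0.987, 0.0], [-0.0, -0.0, -1.0]]
force: [-0.4, -0.5, -0.3]
opening: 0.595
grasp_force: 0.0
```

Run:
```python
from sk import *
log([-.1547,-.1955,-.0025],[0,0,164.8]);st()
w=cap('wrist','w10')
skew(w,(150,0,400,300),True,lo=(10,60,60),mina=200)
cc=cap('scene');skew(cc,(165,150,270,310),lo=(17,110,150))
skew(cap('side'),(220,130,390,200),lo=(14,80,90))
```

```text
t 20.9 cmd [ 0.569 -0.287  0.13 ] meas [ 0.5688 -0.2872  0.13  ] rot err [ 0.03 -0.03 -0.04] F [-0.4 -0.5 -0.3] op 0.595 gf 0.0
3803 [278.6 150.8] z 0.013 c 639.8 -278.9 mean [ 609.4 -283. ] L 233.0 W 26.9 ang 8.86 fit 9.21
3803 [278.6 150.8] z 0.026 c 640.0 -278.7 mean [ 610.9 -282.7] L 223.1 W 25.7 ang 8.86 fit 9.21
969 [381.1 203.7] z 0.013 c 577.2 -394.2 mean [ 575.2 -394. ] L 147.9 W 8.5 ang -3.66 fit -3.21
969 [381.1 203.7] z 0.026 c 580.0 -389.1 mean [ 578.2 -388.9] L 141.6 W 8.1 ang -3.66 fit -3.21
367 [166.6 278.1] z 0.013 c 451.1 -183.2 mean [ 454.3 -182.8] L 54.6 W 17.6 ang -14.34 fit -10.69
367 [166.6 278.1] z 0.026 c 459.3 -187.1 mean [ 462.3 -186.7] L 52.3 W 16.9 ang -14.34 fit -10.69
367 [386.  277.8] z 0.013 c 491.0 -424.0 mean [ 494.2 -423.2] L 54.2 W 17.3 ang 33.05 fit 29.25
367 [386.  277.8] z 0.026 c 497.5 -417.7 mean [ 500.6 -416.9] L 51.9 W 16.5 ang 33.05 fit 29.25
66 [216.4 167.5] z 0.013 c 455.5 -392.3 mean [ 456.6 -392.7] L 52.0 W 22.8 ang -3.89 fit -2.28
66 [216.4 167.5] z 0.026 c 465.4 -383.0 mean [ 466.5 -383.5] L 51.5 W 22.5 ang -3.89 fit -2.28
76 [188.5 
[... 427 characters left out ...]
L 147.2 W 81.6 ang 55.79 fit 70.64
87 [241.7 141.9] z 0.026 c 864.1 -298.0 mean [ 866.  -292.6] L 145.1 W 80.4 ang 55.79 fit 70.64
249 [340.2 162.5] z 0.013 c 571.2 -399.0 mean [ 526.3 -389.9] L 278.0 W 46.1 ang -6.69 fit -4.45
249 [340.2 162.5] z 0.026 c 565.9 -385.4 mean [ 521.6 -376.4] L 274.1 W 45.5 ang -6.69 fit -4.45
108 [274.2 164.1] z 0.013 c 718.0 -265.1 mean [ 714.9 -265.7] L 212.5 W 9.4 ang 9.56 fit 9.05
108 [274.2 164.1] z 0.026 c 710.6 -253.4 mean [ 707.6 -254. ] L 209.5 W 9.3 ang 9.56 fit 9.05
227 [315.8 176. ] z 0.013 c 567.6 -289.4 mean [ 566.2 -288.8] L 82.8 W 44.9 ang 9.66 fit 9.21
227 [315.8 176. ] z 0.026 c 562.3 -277.4 mean [ 561.  -276.7] L 81.6 W 44.3 ang 9.66 fit 9.21
```

Run:
```python
from sk import *
go([.566,-.2893,-.021],9.3)
```

```text
offset [-0.0033  0.0018  0.151 ] dr [ 0.  0. -0.] rows 3.6
```

servo_tool(
  targets=[
    {"offset":[-0.003,0.002,0.04],"dr":[0,0,0]},
    {"offset":[-0.003,0.002,0.08],"dr":[0,0,0]},
    {"offset":[-0.003,0.002,0.11],"dr":[0,0,0]},
    {"offset":[-0.003,0.002,0.13],"dr":[0,0,0]},
    {"offset":[-0.003,0.002,0.143],"dr":[0,0,0]},
    {"offset":[-0.003,0.002,0.151],"dr":[0,0,0]},
    {"offset":[-0.003,0.002,0.151],"dr":[0,0,0]},
    {"offset":[-0.003,0.002,0.151],"dr":[0,0,0]},
    {"offset":[-0.003,0.002,0.151],"dr":[0,0,0]},
  ],
)

```text
time_s: 21.8
position: [0.5675, -0.2907, -0.019]
tcp_rot: [[0.987, 0.161, 0.003], [0.161, -0.987, -0.002], [0.002, 0.002, -1.0]]
force: [0.2, 0.2, -0.3]
opening: 0.601
grasp_force: 0.0
```

servo_tool(
  targets=[
    {"offset":[0,0,0],"dr":[0,0,0]},
    {"offset":[0,0,0],"dr":[0,0,0]},
    {"offset":[0,0,0],"dr":[0,0,0]},
    {"offset":[0,0,0],"dr":[0,0,0]},
    {"offset":[0,0,0],"dr":[0,0,0]},
    {"offset":[0,0,0],"dr":[0,0,0]},
    {"offset":[0,0,0],"dr":[0,0,0]},
    {"offset":[0,0,0],"dr":[0,0,0]},
  ],
  gripper=1,
)

```text
time_s: 22.47
position: [0.5664, -0.2899, -0.0203]
tcp_rot: [[0.987, 0.161, 0.0], [0.161, -0.987, -0.0], [0.0, 0.0, -1.0]]
force: [-0.4, 1.3, 2.9]
opening: 0.296
grasp_force: 30.0
```

Run:
```python
from sk import *
log([-.003,.002,.151],[0,0,0]);st()
go([.627,-.018,.136],99.5)
```

```text
t 22.47 cmd [ 0.5664 -0.2894 -0.021 ] meas [ 0.5664 -0.2899 -0.0203] rot err [-0.01  0.01 -0.  ] F [-0.4  1.3  2.9] op 0.296 gf 30.0
offset [ 0.1036 -0.2581 -0.157 ] dr [  0.    0.  -90.2] rows 12.6
```

servo_tool(
  targets=[
    {"offset":[0,0,-0.02],"dr":[0,0,0]},
    {"offset":[0,0,-0.05],"dr":[0,0,0]},
    {"offset":[0,0,-0.09],"dr":[0,0,0]},
    {"offset":[0,0,-0.13],"dr":[0,0,0]},
    {"offset":[0.01,-0.02,-0.157],"dr":[0,0,-7]},
    {"offset":[0.02,-0.05,-0.157],"dr":[0,0,-14]},
    {"offset":[0.03,-0.08,-0.157],"dr":[0,0,-21]},
    {"offset":[0.04,-0.1,-0.157],"dr":[0,0,-28]},
    {"offset":[0.05,-0.12,-0.157],"dr":[0,0,-35]},
    {"offset":[0.06,-0.14,-0.157],"dr":[0,0,-42]},
    {"offset":[0.07,-0.16,-0.157],"dr":[0,0,-49]},
    {"offset":[0.08,-0.18,-0.157],"dr":[0,0,-56]},
    {"offset":[0.09,-0.2,-0.157],"dr":[0,0,-63]},
    {"offset":[0.1,-0.22,-0.157],"dr":[0,0,-70]},
    {"offset":[0.1036,-0.24,-0.157],"dr":[0,0,-77]},
    {"offset":[0.1036,-0.2581,-0.157],"dr":[0,0,-84]},
    {"offset":[0.1036,-0.2581,-0.157],"dr":[0,0,-90.2]},
    {"offset":[0.1036,-0.2581,-0.157],"dr":[0,0,-90.2]},
    {"offset":[0.1036,-0.2581,-0.157],"dr":[0,0,-90.2]},
    {"offset":[0.1036,-0.2581,-0.157],"dr":[0,0,-90.2]},
  ],
)

```text
time_s: 24.13
position: [0.627, -0.0189, 0.1362]
tcp_rot: [[-0.162, 0.987, -0.0], [0.987, 0.162, -0.0], [-0.0, -0.0, -1.0]]
force: [-0.2, -0.2, -0.4]
opening: 0.298
grasp_force: 30.0
```

servo_tool(
  targets=[
    {"offset":[0,0,0.015],"dr":[0,0,0]},
    {"offset":[0,0,0.03],"dr":[0,0,0]},
    {"offset":[0,0,0.042],"dr":[0,0,0]},
    {"offset":[0,0,0.05],"dr":[0,0,0]},
    {"offset":[0,0,0.05],"dr":[0,0,0]},
    {"offset":[0,0,0.05],"dr":[0,0,0]},
    {"offset":[0,0,0.05],"dr":[0,0,0]},
  ],
)

```text
time_s: 24.72
position: [0.6275, -0.0186, 0.0868]
tcp_rot: [[-0.164, 0.986, 0.001], [0.986, 0.164, -0.0], [-0.0, 0.001, -1.0]]
force: [-0.0, 0.0, 1.0]
opening: 0.293
grasp_force: 30.0
```

Run:
```python
from sk import *
log([.1036,-.2581,-.157],[0,0,-90.2]);log([0,0,.05],[0,0,0]);st()
C=cap('scene','c11');S=cap('side','s11')
p,R=cmd();tipE=np.array([p[0],p[1],.12])+R[:,0]*.261
print('expect tip',tipE,proj(C,tipE),proj(S,tipE),'handle',proj(C,[*p[:2],.12]),proj(S,[*p[:2],.12]))
f=lambda c,z,k:cv2.resize(np.ascontiguousarray(c['color'][z[1]:z[3],z[0]:z[2],::-1]),None,fx=k,fy=k,interpolation=cv2.INTER_CUBIC)
cv2.imwrite('pics/p3.png',np.hstack([f(C,(290,190,430,290),2.85)[:,:399],f(S,(150,190,290,330),2.85)[:399,:399]][:1]+[f(S,(150,215,290,315),2.85)[:,:399]]))
```

```text
t 24.72 cmd [ 0.627 -0.018  0.086] meas [ 0.6275 -0.0186  0.0868] rot err [-0.06 -0.02  0.03] F [-0.  0.  1.] op 0.293 gf 30.0
expect tip [0.58411453 0.23941489 0.12      ] [361.83632281 251.94331642] [209.55387525 275.79565477] handle [277.62203462 223.39681139] [254.0309236  199.69687975]
```

View pics/p3.png

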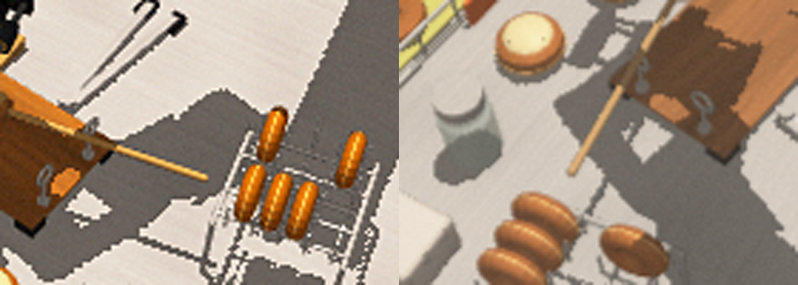

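Tip is at scene px (362.6,252.5) and side px (211,275.7), within 1–2 px of expectation and lined up with the far row. I'll check the lateral and height fit by triangulation.

Run:
```python
from sk import *
np.set_printoptions(precision=4,suppress=True)
C=cap('scene');S=cap('side')
t=tri(ray(C,362.6,252.5),ray(S,211,275.7));print('tip',t)
# rings: scene centroids vs side; slot1 far, from the side view split via bottom blob is merged -> relative in each view at z=.12
for c,p in((C,(362.6,252.5)),(S,(211,275.7))): print(onz(c,*p,.12))
print('near rings', tri(ray(C,385.07,236.86),ray(S,232.26,302.5)),tri(ray(C,412.64,245.83),ray(S,215.6,334.6)))
u=np.array([-.165,.986]);n=np.array([.986,.165])
print('scene lat', n@(onz(C,362.6,252.5,.12)[:2]-onz(C,386.37,260.49,.12)[:2]), 'along',u@(onz(C,362.6,252.5,.12)[:2]-onz(C,386.37,260.49,.12)[:2]))
print('side lat', n@(onz(S,211,275.7,.12)[:2]-onz(S,195.25,301.14,.12)[:2]))
```

```text
tip [0.5823 0.2391 0.1179]
[0.5847 0.2421 0.12  ]
[0.5813 0.2374 0.12  ]
near rings [0.4977 0.269  0.119 ] [0.4845 0.3491 0.1192]
scene lat 0.0001976742637236096 along -0.06919885076802862
side lat -0.002045394872699524
```

Lateral error ≤2 mm, height 118 against 119 mm: insert.

servo_tool(
  targets=[
    {"offset":[0.012,0,-0.001],"dr":[0,0,0]},
    {"offset":[0.024,0,-0.001],"dr":[0,0,0]},
    {"offset":[0.036,0,-0.001],"dr":[0,0,0]},
    {"offset":[0.048,0,-0.001],"dr":[0,0,0]},
    {"offset":[0.06,0,-0.001],"dr":[0,0,0]},
    {"offset":[0.072,0,-0.001],"dr":[0,0,0]},
    {"offset":[0.084,0,-0.001],"dr":[0,0,0]},
    {"offset":[0.096,0,-0.001],"dr":[0,0,0]},
    {"offset":[0.108,0,-0.001],"dr":[0,0,0]},
    {"offset":[0.12,0,-0.001],"dr":[0,0,0]},
    {"offset":[0.132,0,-0.001],"dr":[0,0,0]},
    {"offset":[0.144,0,-0.001],"dr":[0,0,0]},
    {"offset":[0.156,0,-0.001],"dr":[0,0,0]},
    {"offset":[0.168,0,-0.001],"dr":[0,0,0]},
    {"offset":[0.18,0,-0.001],"dr":[0,0,0]},
    {"offset":[0.188,0,-0.001],"dr":[0,0,0]},
    {"offset":[0.193,0,-0.001],"dr":[0,0,0]},
    {"offset":[0.193,0,-0.001],"dr":[0,0,0]},
  ],
)

```text
time_s: 26.42
position: [0.5949, 0.1732, 0.0873]
tcp_rot: [[-0.166, 0.986, -0.0], [0.986, 0.166, 0.0], [0.0, -0.0, -1.0]]
force: [-0.5, 0.3, 0.3]
opening: 0.293
grasp_force: 30.0
```

Run:
```python
from sk import *
log([.193,0,-.001],[0,0,0]);st()
C=cap('scene','c12');im=C['color'][:,:,::-1].copy()
for a,ce,m in comps(im,(3,110,60),(16,255,255),60,(360,220,430,285)): print(a,ce.round(1),onz(C,*ce,.12).round(4))
S=cap('side','s12');im=S['color'][:,:,::-1].copy()
for a,ce,m in comps(im,(3,110,60),(13,255,255),60,(160,275,260,360)): print(a,ce.round(1))
```

```text
t 26.42 cmd [0.5953 0.1723 0.087 ] meas [0.5949 0.1732 0.0873] rot err [ 0.    0.01 -0.08] F [-0.5  0.3  0.3] op 0.293 gf 30.0
133 [385.1 236.8] [0.4987 0.2702 0.12  ]
121 [412.6 245.8] [0.4854 0.3501 0.12  ]
172 [375.8 256.8] [0.5777 0.2799 0.12  ]
140 [386.4 260.2] [0.5721 0.3099 0.12  ]
134 [395.6 263.7] [0.5687 0.3366 0.12  ]
643 [195.1 301.3]
254 [232.  303.3]
226 [214.7 336.4]
```

Rings undisturbed, no force. Lift gently.

servo_tool(
  targets=[
    {"offset":[0,0,-0.002],"dr":[0,0,0]},
    {"offset":[0,0,-0.004],"dr":[0,0,0]},
    {"offset":[0,0,-0.006],"dr":[0,0,0]},
    {"offset":[0,0,-0.008],"dr":[0,0,0]},
    {"offset":[0,0,-0.011],"dr":[0,0,0]},
    {"offset":[0,0,-0.014],"dr":[0,0,0]},
    {"offset":[0,0,-0.018],"dr":[0,0,0]},
    {"offset":[0,0,-0.024],"dr":[0,0,0]},
    {"offset":[0,0,-0.03],"dr":[0,0,0]},
    {"offset":[0,0,-0.037],"dr":[0,0,0]},
    {"offset":[0,0,-0.044],"dr":[0,0,0]},
    {"offset":[0,0,-0.051],"dr":[0,0,0]},
    {"offset":[0,0,-0.058],"dr":[0,0,0]},
    {"offset":[0,0,-0.065],"dr":[0,0,0]},
    {"offset":[0,0,-0.071],"dr":[0,0,0]},
    {"offset":[0,0,-0.076],"dr":[0,0,0]},
    {"offset":[0,0,-0.079],"dr":[0,0,0]},
    {"offset":[0,0,-0.08],"dr":[0,0,0]},
    {"offset":[0,0,-0.08],"dr":[0,0,0]},
  ],
)

```text
time_s: 28.1
position: [0.5953, 0.172, 0.1676]
tcp_rot: [[-0.165, 0.986, 0.0], [0.986, 0.165, 0.0], [-0.0, 0.0, -1.0]]
force: [-0.4, -0.4, -0.4]
opening: 0.297
grasp_force: 30.0
```

```bash
cat > cr.py <<'E'
from sk import *
def ringpos(roiC,roiS,z):
    for n,roi,lo,hi in(('scene',roiC,(3,110,60),(16,255,255)),('side',roiS,(3,110,60),(13,255,255))):
        c=cap(n);im=c['color'][:,:,::-1].copy()
        for a,ce,m in comps(im,lo,hi,60,roi): print(n,a,ce.round(1),onz(c,*ce,z).round(4))
E
python3 - <<'E'
from cr import *
log([0,0,-.08],[0,0,0]);st()
ringpos((350,180,450,290),(130,210,260,360),.193)
go([.6042,-.1829,.167],84.1)
E
```

```text
t 28.1 cmd [0.5953 0.1723 0.167 ] meas [0.5953 0.172  0.1676] rot err [-0.02 -0.   -0.  ] F [-0.4 -0.4 -0.4] op 0.297 gf 30.0
scene 74 [355.4 231.6] [0.5848 0.2106 0.193 ]
scene 537 [391.5 243.9] [0.5697 0.3116 0.193 ]
scene 77 [413.9 242. ] [0.5308 0.3591 0.193 ]
side 408 [144.1 219.7] [0.7811 0.2262 0.193 ]
side 592 [247.2 242.3] [0.5289 0.1528 0.193 ]
side 142 [195.5 233.9] [0.6471 0.1954 0.193 ]
side 500 [192.  280.6] [0.5743 0.2975 0.193 ]
side 231 [182.4 296.6] [0.5672 0.3377 0.193 ]
side 254 [231.8 303.3] [0.47   0.2968 0.193 ]
side 225 [214.8 336.4] [0.4575 0.3714 0.193 ]
offset [-0.3519 -0.0497 -0.    ] dr [ 0.   0.  15.4] rows 8.5
```

servo_tool(
  targets=[
    {"offset":[-0.004,0,0],"dr":[0,0,0]},
    {"offset":[-0.012,-0.001,0],"dr":[0,0,0.5]},
    {"offset":[-0.024,-0.003,0],"dr":[0,0,1]},
    {"offset":[-0.04,-0.005,0],"dr":[0,0,1.5]},
    {"offset":[-0.058,-0.008,0],"dr":[0,0,2]},
    {"offset":[-0.076,-0.01,0],"dr":[0,0,3]},
    {"offset":[-0.094,-0.013,0],"dr":[0,0,4]},
    {"offset":[-0.112,-0.016,0],"dr":[0,0,5]},
    {"offset":[-0.13,-0.018,0],"dr":[0,0,6]},
    {"offset":[-0.148,-0.021,0],"dr":[0,0,7]},
    {"offset":[-0.166,-0.023,0],"dr":[0,0,8]},
    {"offset":[-0.184,-0.026,0],"dr":[0,0,9]},
    {"offset":[-0.202,-0.029,0],"dr":[0,0,10]},
    {"offset":[-0.22,-0.031,0],"dr":[0,0,11]},
    {"offset":[-0.238,-0.034,0],"dr":[0,0,12]},
    {"offset":[-0.256,-0.036,0],"dr":[0,0,13]},
    {"offset":[-0.274,-0.039,0],"dr":[0,0,14]},
    {"offset":[-0.292,-0.041,0],"dr":[0,0,14.5]},
    {"offset":[-0.308,-0.044,0],"dr":[0,0,15]},
    {"offset":[-0.323,-0.046,0],"dr":[0,0,15.4]},
  ],
)

```text
time_s: 29.87
position: [0.6023, -0.1563, 0.1672]
tcp_rot: [[0.105, 0.994, -0.001], [0.994, -0.105, -0.0], [-0.0, -0.0, -1.0]]
force: [-0.6, -0.3, -1.0]
opening: 0.295
grasp_force: 30.0
```

Run:
```python
from cr import *
log([-.323,-.046,0],[0,0,15.4]);st()
go([.6042,-.1829,.167],84.1)
```

```text
t 29.87 cmd [ 0.6031 -0.1538  0.167 ] meas [ 0.6023 -0.1563  0.1672] rot err [ 0.03 -0.01  0.11] F [-0.6 -0.3 -1. ] op 0.295 gf 30.0
offset [-0.0288  0.0041 -0.    ] dr [ 0.  0. -0.] rows 0.7
```

servo_tool(
  targets=[
    {"offset":[-0.013,0.002,0],"dr":[0,0,0]},
    {"offset":[-0.023,0.0035,0],"dr":[0,0,0]},
    {"offset":[-0.0285,0.004,0],"dr":[0,0,0]},
    {"offset":[-0.0285,0.004,0.005],"dr":[0,0,0]},
    {"offset":[-0.0285,0.004,0.015],"dr":[0,0,0]},
    {"offset":[-0.0285,0.004,0.03],"dr":[0,0,0]},
    {"offset":[-0.0285,0.004,0.045],"dr":[0,0,0]},
    {"offset":[-0.0285,0.004,0.06],"dr":[0,0,0]},
    {"offset":[-0.0285,0.004,0.072],"dr":[0,0,0]},
    {"offset":[-0.0285,0.004,0.078],"dr":[0,0,0]},
    {"offset":[-0.0285,0.004,0.08],"dr":[0,0,0]},
    {"offset":[-0.0285,0.004,0.08],"dr":[0,0,0]},
    {"offset":[-0.0285,0.004,0.08],"dr":[0,0,0]},
    {"offset":[-0.0285,0.004,0.08],"dr":[0,0,0]},
  ],
)

```text
time_s: 31.03
position: [0.6047, -0.1832, 0.0883]
tcp_rot: [[0.103, 0.995, 0.002], [0.995, -0.103, -0.001], [-0.001, 0.002, -1.0]]
force: [0.3, 0.5, -0.9]
opening: 0.29
grasp_force: 30.0
```

Run:
```python
from cr import *
log([-.0285,.004,.08],[0,0,0]);st()
C=cap('scene','c13');S=cap('side','s13')
O=np.array([.5828,-.0007]);X=np.array([.9947,-.1028]);Y=np.array([.1028,.9947])
p,R=cmd();tip=np.array([p[0],p[1],p[2]+.0325])+R[:,0]*.261
out=[]
for c,(x0,y0,x1,y1) in((C,(235,175,345,285)),(S,(210,150,320,260))):
    k=3.63;im=cv2.resize(np.ascontiguousarray(c['color'][y0:y1,x0:x1,::-1]),None,fx=k,fy=k,interpolation=cv2.INTER_CUBIC)
    for x in(-.04,.04):
        for y,z in((.09,.065),(-.09,.06)):
            q=((proj(c,[*(O+x*X+y*Y),z])-[x0,y0]+.5)*k);cv2.drawMarker(im,(int(q[0]),int(q[1])),(255,0,255),cv2.MARKER_CROSS,10,1)
    q=(proj(c,tip)-[x0,y0]+.5)*k;cv2.drawMarker(im,(int(q[0]),int(q[1])),(0,255,0),cv2.MARKER_CROSS,10,1)
    out.append(im)
cv2.imwrite('pics/p4.png',np.hstack(out));print(out[0].shape)
```

```text
t 31.03 cmd [ 0.6041 -0.1826  0.087 ] meas [ 0.6047 -0.1832  0.0883] rot err [-0.1  -0.04 -0.01] F [ 0.3  0.5 -0.9] op 0.290 gf 30.0
(399, 399, 3)
```

View pics/p4.png

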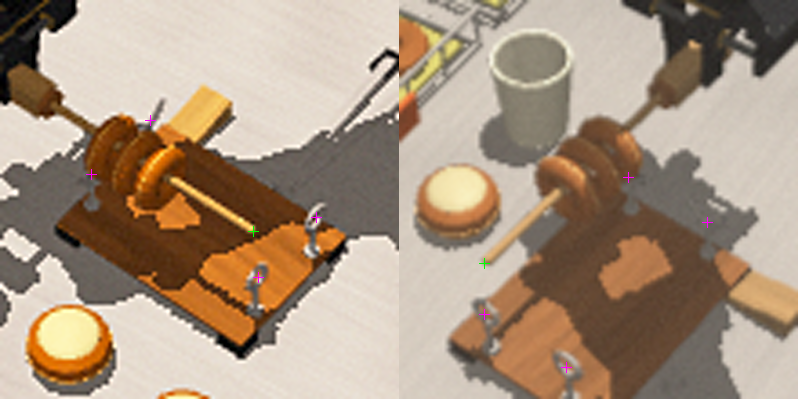

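Predicted eyelet/notch marks fall on the real ones (scene (258,277), side (484,315) vs ring about (485,312)), and the tip mark (254,230)/(484,263) is exact. The three rings hang clear of the notch.

Run:
```python
from cr import *
np.set_printoptions(precision=4,suppress=True)
C=cap('scene');S=cap('side');k=3.63
pc=lambda u,v:(235+u/k-.5,175+v/k-.5);ps=lambda u,v:(210+(u-399)/k-.5,150+v/k-.5)
O=np.array([.5828,-.0007]);X=np.array([.9947,-.1028]);Y=np.array([.1028,.9947])
for n,a,b in(('eyelet+',(257,274),(485,312)),('eyelet-',(317,216),(568,363)),('tip',(254,230),(484,263))):
    t=tri(ray(C,*pc(*a)),ray(S,*ps(*b)));d=t[:2]-O;print(n,t,'stand xy',d@X,d@Y)
# grey wire pixels around eyelets for an objective centre
for c,pts in((C,[pc(257,274),pc(317,216)]),(S,[ps(485,312),ps(568,363)])):
    im=c['color'][:,:,::-1].copy();hsv=cv2.cvtColor(im,cv2.COLOR_BGR2HSV)
    for u,v in pts:
        x0,y0=int(u)-5,int(v)-6;p=hsv[y0:y0+11,x0:x0+11,1];print(round(u,1),round(v,1),x0,y0);print(p)
```

```text
eyelet+ [0.6315 0.0833 0.0675] stand xy 0.03984611734704109 0.08856524337460103
eyelet- [0.5519 0.092  0.0681] stand xy -0.0402323320834215 0.08908479604010934
tip [0.6308 0.0777 0.1213] stand xy 0.03968806743654204 0.08287116122571916
305.3 250.0 300 243
[[209 205 210 209 206 208 210 211 207 213 212]
 [211 213 204 202 202 207 208 204 207 210 206]
 [205 218 203 207 209 210 204 206 212 203 208]
 [212 203 209 206 198 209 211 210 211 199 207]
 [204 209 209 210 212 217 117 111 158 201 207]
 [212 207 213 206 208 155   9  16 144 207 206]
 [202 206 210 217 131  19 150  20  71 200 212]
 [203 210 212 195  16  79 189  36 154 209 213]
 [208 213 219  61  14 184  74   8 194 210 210]
 [206 209 197  22 102 152  18 121 206 214 207]
 [206 214 182  32 116  28  80 205 211 210 212]]
321.8 234.0 316 228
[[ 30  28  42  29  37  35  35  34  33  39  34]
 [ 34  27  36  29  36  27  36  47  42  29  34]
 [ 27  28  25  34  25  35  43  31  47  27  32]
 [174  55  19  28  22  30  37  28  26  31  31]
 [204 216 116  33  32  30  28  33  46  35  32]
 [193 196 217 194  36  31  34  35  34  29  29]
 [219 207 206 175  28  5
[... 587 characters left out ...]
131  79  46  89 133]
 [ 32  87 131 115  52  48 101 104  45  79 132]
 [ 92 133 142 141 118  54  35  39  35  65 130]
 [132 141 141 140 139 102  44  49  37  94 125]]
256.1 249.5 251 243
[[148 148 146 147 147 148 147 145 148 138 129]
 [146 146 143 146 147 146 148 144 146 131 115]
 [143 145 148 144 149 143 146 146 146 141 132]
 [148 139 107 106 121 141 147 141 144 146 142]
 [144 109  65  50  44  66 108 141 148 145 142]
 [141  86  37  88  61  36  35  91 144 146 145]
 [145 110  52  94 120  81  30  34 107 144 143]
 [148 140  66  38  85 127  86  32  74 127 141]
 [143 141 106  36  35  98 131  53  43 110 139]
 [146 146 134  98  33  40  66  63  33  87 130]
 [142 143 143 135  90  36  38  39  34  99 138]]
```

Run:
```python
from cr import *
C=cap('scene');S=cap('side');k=3.63
O=np.array([.5828,-.0007]);X=np.array([.9947,-.1028]);Y=np.array([.1028,.9947])
for y in(-.066,-.039,-.012):
    q=[*(O+.04*X+y*Y),.113];print((proj(C,q)-[235,175]+.5)*k,(proj(S,q)-[210,150]+.5)*k+[399,0])
st()
```

```text
[111.56783498 147.6977996 ] [609.65416781 151.02209254]
[136.45676667 163.30730239] [588.27597798 171.34630191]
[161.70745744 179.14368833] [566.35387174 192.18761171]
t 31.33 cmd [ 0.6041 -0.1826  0.087 ] meas [ 0.6042 -0.1831  0.0878] rot err [-0.04 -0.01  0.  ] F [-0.5 -0.  -1.3] op 0.298 gf 30.0
```

Ring positions match the expectation. Lower and thread the eyelet.

servo_tool(
  targets=[
    {"offset":[0,0,0.004],"dr":[0,0,0]},
    {"offset":[0,0,0.012],"dr":[0,0,0]},
    {"offset":[0,0,0.022],"dr":[0,0,0]},
    {"offset":[0,0,0.032],"dr":[0,0,0]},
    {"offset":[0,0,0.042],"dr":[0,0,0]},
    {"offset":[0,0,0.05],"dr":[0,0,0]},
    {"offset":[0,0,0.0535],"dr":[0,0,0]},
    {"offset":[0,0,0.0545],"dr":[0,0,0]},
    {"offset":[0,0,0.0545],"dr":[0,0,0]},
    {"offset":[0,0,0.0545],"dr":[0,0,0]},
    {"offset":[0,0,0.0545],"dr":[0,0,0]},
    {"offset":[0,0,0.0545],"dr":[0,0,0]},
    {"offset":[0.003,0,0.0545],"dr":[0,0,0]},
    {"offset":[0.007,0,0.0545],"dr":[0,0,0]},
    {"offset":[0.011,0,0.0545],"dr":[0,0,0]},
    {"offset":[0.015,0,0.0545],"dr":[0,0,0]},
    {"offset":[0.019,0,0.0545],"dr":[0,0,0]},
    {"offset":[0.022,0,0.0545],"dr":[0,0,0]},
    {"offset":[0.022,0,0.0545],"dr":[0,0,0]},
  ],
)

```text
time_s: 32.92
position: [0.6062, -0.16, 0.0328]
tcp_rot: [[0.102, 0.995, -0.0], [0.995, -0.102, 0.0], [0.0, -0.0, -1.0]]
force: [-0.9, -0.3, -1.2]
opening: 0.299
grasp_force: 30.0
```

Run:
```python
from cr import *
log([.022,0,.0545],[0,0,0]);st()
np.set_printoptions(precision=4,suppress=True)
C=cap('scene','c14');S=cap('side','s14')
O=np.array([.5828,-.0007]);X=np.array([.9947,-.1028]);Y=np.array([.1028,.9947])
p,R=cmd();tip=np.array([p[0],p[1],p[2]+.033])+R[:,0]*.261
for c,lo in((C,(16,90,100)),(S,(13,60,80))):
    u,v=proj(c,tip);print('exp tip',u,v, 'eyelet',proj(c,[*(O+.04*X+.09*Y),.065]))
    im=c['color'][:,:,::-1];x0,y0=int(u)-9,int(v)-9
    h=cv2.cvtColor(im.copy(),cv2.COLOR_BGR2HSV)[y0:y0+18,x0:x0+18];print(x0,y0);print(h[:,:,1])
```

```text
t 32.92 cmd [ 0.6064 -0.1607  0.0325] meas [ 0.6062 -0.16    0.0328] rot err [ 0.02  0.02 -0.05] F [-0.9 -0.3 -1.2] op 0.299 gf 30.0
exp tip 309.51893838137124 253.192887814731 eyelet [305.6844 250.8418]
300 244
[[211 205 206 209 203 209 210 198 203 212 210 210 202 206 202 215 216 215]
 [184 216 203 198 211 212 210 200 211 201 211 203 209 207 209 208 212 211]
 [150 181 213 219 207 209 213 212 214 209 213 210 200 218 203 204 214 210]
 [162 153 171 201 211 219 123 114 163 208 203 212 207 206 205 212 217 208]
 [170 161 156 154 194 117  14  12 149 207 204 213 205 206 203 212 206 210]
 [203 179 167 164 104  16 111  14  79 202 211 208 206 212 208 210 206 207]
 [208 210 214 158  15  76 169 152 145 209 219 210 209 207 203 203 206 214]
 [205 209 217  71  19 117 183 157 149 203 203 210 204 207 207 205 202 210]
 [209 211 187  25 104 155 137 169 161 151 168 210 204 209 203 202 210 208]
 [206 211 185  35  85  31  83 184 167 163 157 198 212 210 203 203 213 221]
 [205 201 174   6   3   3 184 209 210 185 193 215 214 209 211 214 219  54]
 [207 210 212 186 123  11 180 213 211 207 212 205 208 209 206 2
[... 1193 characters left out ...]
116 102  56  42  32  69]
 [ 25  26  26  27  27  26  39 100 131 128 118 117 117  97  47  55  37  97]
 [ 27  30  26  26  29  41 102 134 144 127 112 118 134 110  51  81 117 134]
 [ 26  28  25  27  42 103 136 140 141 137 134 134 139 127  61  86 135 142]
 [ 26  26  26  35  96 136 140 142 142 141 140 141 142 139  65  83 124 124]
 [ 27  26  27  39  97 136 140 144 139 140 141 143 140 102  62  51  57  97]
 [ 26  26  26  28  65 118 133 138 138 139 143 142 124  52  33  27  40  61]
 [ 23  25  26  24  33  55 105 127 137 138 132 138 116  58  29  31  28  50]
 [ 28  25  25  26  30  43  59  85 110 126 116 126 118  53  29  27  26  53]
 [ 26  25  24  26  25  35  37  45  60  89 106 111 109  77  46  42  46 126]]
```

The saturation patch shows the dowel crossing in front of the ring's far wire and behind the near one (scene 306–310, 250–253): it is through. Finish insertion, lower, release.

servo_tool(
  targets=[
    {"offset":[0.003,0,0],"dr":[0,0,0]},
    {"offset":[0.007,0,0],"dr":[0,0,0]},
    {"offset":[0.011,0,0],"dr":[0,0,0]},
    {"offset":[0.0145,0,0],"dr":[0,0,0]},
    {"offset":[0.0145,0,0.001],"dr":[0,0,0]},
    {"offset":[0.0145,0,0.002],"dr":[0,0,0]},
    {"offset":[0.0145,0,0.003],"dr":[0,0,0]},
    {"offset":[0.0145,0,0.004],"dr":[0,0,0]},
    {"offset":[0.0145,0,0.005],"dr":[0,0,0]},
    {"offset":[0.0145,0,0.005],"dr":[0,0,0]},
    {"offset":[0.0145,0,0.005],"dr":[0,0,0]},
  ],
)

```text
time_s: 33.93
position: [0.6078, -0.1466, 0.0278]
tcp_rot: [[0.103, 0.995, -0.0], [0.995, -0.103, 0.0], [0.0, -0.0, -1.0]]
force: [-0.9, -0.3, -1.0]
opening: 0.299
grasp_force: 30.0
```

Run:
```python
from cr import *
log([.0145,0,.005],[0,0,0]);st()
np.set_printoptions(precision=4,suppress=True)
C=cap('scene','c15');S=cap('side','s15')
O=np.array([.5828,-.0007]);X=np.array([.9947,-.1028]);Y=np.array([.1028,.9947])
tip=[*(O+.04*X+.119*Y),.06]
for c,b in((C,0),(S,1)):
    u,v=proj(c,tip);im=c['color'][:,:,::-1];print(u,v)
    h=cv2.cvtColor(im.copy(),cv2.COLOR_BGR2HSV)
    x0,y0=int(u)-8,int(v)-7;print(x0,y0);print(h[y0:y0+14,x0:x0+16,0 if b==0 else 1])
```

```text
t 33.93 cmd [ 0.6079 -0.1463  0.0275] meas [ 0.6078 -0.1466  0.0278] rot err [0.   0.01 0.01] F [-0.9 -0.3 -1. ] op 0.299 gf 30.0
313.43175125531326 256.83351639943675
305 249
[[  5  13   9  13  14  15  14  14  14  14  14  15  14  14  14  15]
 [ 13  13  15  13  14  14  14  14  14  14  14  15  14  14  14  12]
 [ 17  18  19  13  14  14  14  15  15  14  14  14  15  14  12  18]
 [ 17  16  21  17  13  14  14  14  14  15  14  14  14  13  13  13]
 [ 16  16  18  20  21  16  14  14  14  14  15  15  12  14  18   6]
 [  0  13  15  17  19  21  18  14  15  14  14  13  15  20   3  17]
 [160  14  14  14  16  17  20  20  16  15  13  14  10  13  18  16]
 [ 15  14  14  14  13  14  16  17  21  15  12  13  19  16  11  13]
 [ 15  14  14  15  14  15  14  16  17  16  14  14  15  16  14  14]
 [  0  13  15  15  15  15  15  14  11  15   5  17  14  14  13  18]
 [ 23  11  14  14  14  15  13  13  21  12   3  14  14  12  14  19]
 [ 20   8  12  14  13  13  12   5  18  15  14  15  14  16  16  16]
 [  9  17  11  14  13  12  20  14  13  13  16  17  14  18  14  15]
 [ 13  11  14  13  14  12  15  11  11  13  15  10  19
[... 296 characters left out ...]
 135 133 123 118 116 115 100]
 [ 27  26  26  27  26  26  41 102 136 135 119 117 115 116 131 122]
 [ 28  28  26  28  27  34  91 133 132 122 119 115 121 132 139 138]
 [ 26  27  26  25  27  39 100 137 123 117 114 118 134 139 141 101]
 [ 26  26  27  27  27  31  62 110 110 111 115 135 141 144 123  50]
 [ 27  25  24  26  25  27  36  63  85 105 128 137 134 142 117  55]
 [ 28  26  26  27  25  25  33  40  56  74 117 127 114 124 114  50]
 [ 27  28  27  26  25  27  28  30  33  46  62  85 105 107 117  79]
 [ 27  26  26  25  25  24  26  28  22  33  54  53  79  90 107 106]
 [ 27  26  26  26  25  24  28  26  26  27  33  36  35  34  64 102]
 [ 26  25  24  25  25  26  26  24  25  26  27  29  29  25  36  50]]
```

Tip is at the expected spot, about 29 mm past the eyelet. Lower 1 mm more and release.

servo_tool(
  targets=[
    {"offset":[0,0,0.0005],"dr":[0,0,0]},
    {"offset":[0,0,0.001],"dr":[0,0,0]},
    {"offset":[0,0,0.001],"dr":[0,0,0]},
    {"offset":[0,0,0.001],"dr":[0,0,0]},
  ],
)

```text
time_s: 34.37
position: [0.6081, -0.1467, 0.0271]
tcp_rot: [[0.103, 0.995, 0.001], [0.995, -0.103, -0.0], [-0.0, 0.001, -1.0]]
force: [0.2, -0.5, 0.8]
opening: 0.294
grasp_force: 30.0
```

servo_tool(
  targets=[
    {"offset":[0,0,0],"dr":[0,0,0]},
    {"offset":[0,0,0],"dr":[0,0,0]},
    {"offset":[0,0,0],"dr":[0,0,0]},
    {"offset":[0,0,0],"dr":[0,0,0]},
    {"offset":[0,0,0],"dr":[0,0,0]},
    {"offset":[0,0,0],"dr":[0,0,0]},
    {"offset":[0,0,-0.01],"dr":[0,0,0]},
    {"offset":[0,0,-0.03],"dr":[0,0,0]},
    {"offset":[0,0,-0.06],"dr":[0,0,0]},
    {"offset":[0,0,-0.1],"dr":[0,0,0]},
    {"offset":[0,0,-0.12],"dr":[0,0,0]},
    {"offset":[0,0,-0.12],"dr":[0,0,0]},
  ],
  gripper=-0.1,
)

```text
time_s: 35.37
position: [0.6117, -0.1482, 0.1536]
tcp_rot: [[0.103, 0.995, 0.011], [0.995, -0.103, -0.005], [-0.004, 0.012, -1.0]]
force: [0.9, -1.4, 1.8]
opening: 0.554
grasp_force: 0.0
```

Run:
```python
from cr import *
log([0,0,.001],[0,0,0]);log([0,0,-.12],[0,0,0]);st()
C=cap('scene','c16');S=cap('side','s16')
skew(C,(165,150,270,310),lo=(17,110,150));print('side')
skew(S,(220,130,400,200),lo=(14,80,90),mina=80)
```

```text
t 35.37 cmd [ 0.6079 -0.1463  0.1465] meas [ 0.6117 -0.1482  0.1536] rot err [-0.68 -0.21 -0.01] F [ 0.9 -1.4  1.8] op 0.554 gf 0.0
95 [219.2 165.2] z 0.013 c 443.1 -391.2 mean [ 441.7 -391.7] L 76.8 W 23.3 ang -3.89 fit -6.54
95 [219.2 165.2] z 0.026 c 453.2 -381.9 mean [ 451.8 -382.4] L 76.0 W 23.1 ang -3.89 fit -6.54
78 [188.6 193.4] z 0.013 c 604.1 -394.3 mean [ 607.3 -394.5] L 210.9 W 5.9 ang -3.77 fit -3.82
78 [188.6 193.4] z 0.026 c 612.6 -385.0 mean [ 615.8 -385.2] L 208.8 W 5.8 ang -3.77 fit -3.82
94 [244.5 211. ] z 0.013 c 568.9 -188.8 mean [ 568.7 -188.5] L 51.9 W 25.5 ang 85.52 fit 84.67
94 [244.5 211. ] z 0.026 c 577.7 -181.6 mean [ 577.5 -181.2] L 51.4 W 25.2 ang 85.52 fit 84.67
side
86 [239.5 143.7] z 0.013 c 879.8 -289.8 mean [ 876.5 -292.3] L 113.3 W 73.8 ang 46.35 fit 62.51
86 [239.5 143.7] z 0.026 c 870.2 -277.8 mean [ 866.8 -280.2] L 111.7 W 72.8 ang 46.35 fit 62.51
137 [340.2 162.7] z 0.013 c 541.9 -399.0 mean [ 525.1 -388.8] L 177.0 W 43.5 ang -11.05 fit -6.27
137 [340.2 162.7] z 0.026 c 537.0 -385.4 mean [ 520.4 -375.3] L 174.5 W 42.9 ang -11.05 fit -6.27
209 [283.8 187.7] z 0.013 c 629.9 -188.1 mean [ 630.  -188.1] L 91.3 W 34.2 ang 85.12 fit 89.57
209 [283.8 187.7] z 0.026 c 623.7 -177.5 mean [ 623.9 -177.5] L 90.1 W 33.7 ang 85.12 fit 89.57
```

Run:
```python
from cr import *
go([.4505,-.384,.1365],-3.9)
```

```text
offset [-0.2527 -0.132   0.01  ] dr [ 0.  0. 88.] rows 12.3
```

servo_tool(
  targets=[
    {"offset":[-0.015,-0.005,0],"dr":[0,0,7]},
    {"offset":[-0.04,-0.02,0],"dr":[0,0,14]},
    {"offset":[-0.065,-0.034,0],"dr":[0,0,21]},
    {"offset":[-0.09,-0.047,0],"dr":[0,0,28]},
    {"offset":[-0.115,-0.06,0],"dr":[0,0,35]},
    {"offset":[-0.14,-0.073,0.01],"dr":[0,0,42]},
    {"offset":[-0.165,-0.086,0.01],"dr":[0,0,49]},
    {"offset":[-0.19,-0.1,0.01],"dr":[0,0,56]},
    {"offset":[-0.215,-0.112,0.01],"dr":[0,0,63]},
    {"offset":[-0.235,-0.122,0.01],"dr":[0,0,70]},
    {"offset":[-0.2527,-0.132,0.01],"dr":[0,0,77]},
    {"offset":[-0.2527,-0.132,0.01],"dr":[0,0,84]},
    {"offset":[-0.2527,-0.132,0.01],"dr":[0,0,88]},
    {"offset":[-0.2527,-0.132,0.01],"dr":[0,0,88]},
    {"offset":[-0.2527,-0.132,0.01],"dr":[0,0,88]},
    {"offset":[-0.2527,-0.132,0.01],"dr":[0,0,88]},
    {"offset":[-0.2527,-0.132,0.01],"dr":[0,0,88]},
  ],
)

```text
time_s: 36.88
position: [0.4503, -0.3837, 0.1362]
tcp_rot: [[0.998, -0.067, -0.001], [-0.067, -0.998, 0.001], [-0.001, -0.001, -1.0]]
force: [-0.4, -1.0, 0.0]
opening: 0.552
grasp_force: 0.0
```

Run:
```python
from cr import *
log([-.2527,-.132,.01],[0,0,88]);st()
w=cap('wrist','w17')
skew(w,(150,0,400,300),True,lo=(10,60,60),mina=200)
skew(cap('scene'),(165,150,225,310),lo=(17,110,150));print('side')
skew(cap('side'),(270,130,400,200),lo=(14,80,90),mina=60)
# where would the back edge of the handle be seen
im=w['color'][:,:,::-1].copy()
for a,ce,m in comps(im,(10,60,60),(26,255,255),1500,(200,0,350,300)):
    ys,xs=np.nonzero(m);P=np.array([onz(w,u,v,.026,True)[:2] for u,v in zip(xs,ys)]);d=np.array([np.cos(np.radians(-3.9)),np.sin(np.radians(-3.9))])
    s=P@d;sel=[(round(lo*1000),round(np.ptp((P@[-d[1],d[0]])[(s>=lo)&(s<lo+.004)])*1000,1),round(((P@[-d[1],d[0]])[(s>=lo)&(s<lo+.004)].mean()*1000),1)) for lo in np.arange(s.min(),s.max(),.008) if ((s>=lo)&(s<lo+.004)).any()]
    print('along',s.min(),s.max(),'expected centre',d@[.4505,-.384],np.array([-d[1],d[0]])@[.4505,-.384]);print(sel)
```

```text
t 36.88 cmd [ 0.4505 -0.384   0.1365] meas [ 0.4503 -0.3837  0.1362] rot err [ 0.06 -0.05 -0.09] F [-0.4 -1.   0. ] op 0.552 gf 0.0
3583 [277.9 148.8] z 0.013 c 524.6 -389.3 mean [ 492.2 -388.1] L 231.2 W 26.4 ang -3.18 fit -3.62
3583 [277.9 148.8] z 0.026 c 524.7 -389.2 mean [ 493.7 -388.1] L 221.5 W 25.3 ang -3.18 fit -3.62
342 [173.8 278.3] z 0.013 c 355.5 -261.4 mean [ 358.7 -261.8] L 53.6 W 16.2 ang -25.34 fit -22.86
342 [173.8 278.3] z 0.026 c 362.6 -266.8 mean [ 365.7 -267.1] L 51.4 W 15.5 ang -25.34 fit -22.86
350 [379.  278.4] z 0.013 c 340.5 -492.5 mean [ 343.2 -492.7] L 54.5 W 16.8 ang 19.32 fit 15.29
350 [379.  278.4] z 0.026 c 348.3 -488.1 mean [ 350.8 -488.4] L 52.3 W 16.1 ang 19.32 fit 15.29
76 [188.6 193.4] z 0.013 c 604.1 -394.4 mean [ 607.3 -394.6] L 210.9 W 6.3 ang -3.58 fit -3.74
76 [188.6 193.4] z 0.026 c 612.6 -385.1 mean [ 615.7 -385.3] L 208.8 W 6.2 ang -3.58 fit -3.74
side
327 [347.1 165.7] z 0.013 c 560.9 -385.8 mean [ 499.5 -387.8] L 300.1 W 45.6 ang -0.87 fit -4.19
327 [347.1 165.7] z 0.026 c 555.7 -372.4 mean [ 495.2 -374.4] L 295.8 W 45.0 ang -0.87 fit -
[... 841 characters left out ...]
5, np.float64(7.3), np.float64(-353.7)), (543, np.float64(7.3), np.float64(-353.7)), (551, np.float64(7.2), np.float64(-353.6)), (559, np.float64(7.2), np.float64(-353.6)), (567, np.float64(7.2), np.float64(-353.5)), (575, np.float64(6.3), np.float64(-353.1)), (583, np.float64(6.3), np.float64(-353.1)), (591, np.float64(6.3), np.float64(-353.1)), (599, np.float64(6.3), np.float64(-353.1)), (607, np.float64(6.3), np.float64(-353.1)), (615, np.float64(6.3), np.float64(-353.1)), (623, np.float64(6.3), np.float64(-353.1)), (631, np.float64(6.3), np.float64(-353.0)), (639, np.float64(6.4), np.float64(-353.0)), (647, np.float64(6.4), np.float64(-353.0)), (655, np.float64(6.4), np.float64(-353.0))]
```

servo_tool(
  targets=[
    {"offset":[0.0025,0.001,0.04],"dr":[0,0,0]},
    {"offset":[0.0025,0.001,0.08],"dr":[0,0,0]},
    {"offset":[0.0025,0.001,0.11],"dr":[0,0,0]},
    {"offset":[0.0025,0.001,0.135],"dr":[0,0,0]},
    {"offset":[0.0025,0.001,0.15],"dr":[0,0,0]},
    {"offset":[0.0025,0.001,0.1575],"dr":[0,0,0]},
    {"offset":[0.0025,0.001,0.1575],"dr":[0,0,0]},
    {"offset":[0.0025,0.001,0.1575],"dr":[0,0,0]},
    {"offset":[0.0025,0.001,0.1575],"dr":[0,0,0]},
    {"offset":[0.0025,0.001,0.1575],"dr":[0,0,0]},
  ],
)

```text
time_s: 37.87
position: [0.4537, -0.3865, -0.0191]
tcp_rot: [[0.998, -0.068, 0.002], [-0.068, -0.998, -0.002], [0.002, 0.002, -1.0]]
force: [-0.7, -0.3, 0.3]
opening: 0.549
grasp_force: 0.0
```

servo_tool(
  targets=[
    {"offset":[0,0,0],"dr":[0,0,0]},
    {"offset":[0,0,0],"dr":[0,0,0]},
    {"offset":[0,0,0],"dr":[0,0,0]},
    {"offset":[0,0,0],"dr":[0,0,0]},
    {"offset":[0,0,0],"dr":[0,0,0]},
    {"offset":[0,0,0],"dr":[0,0,0]},
    {"offset":[0,0,0],"dr":[0,0,0]},
    {"offset":[0,0,0],"dr":[0,0,0]},
  ],
  gripper=1,
)

```text
time_s: 38.53
position: [0.4529, -0.3856, -0.0204]
tcp_rot: [[0.998, -0.069, 0.0], [-0.069, -0.998, -0.0], [0.0, 0.0, -1.0]]
force: [-0.1, -0.0, 4.4]
opening: 0.297
grasp_force: 30.0
```

Run:
```python
from cr import *
log([.0025,.001,.1575],[0,0,0]);st()
c=np.array([.4914,.3092]);u=np.array([-.165,.986])
h=c-.346*u;print(h);go([h[0],h[1],.136],99.5)
```

```text
t 38.53 cmd [ 0.4529 -0.3852 -0.021 ] meas [ 0.4529 -0.3856 -0.0204] rot err [-0.02  0.01 -0.  ] F [-0.1 -0.   4.4] op 0.297 gf 30.0
[ 0.54849  -0.031956]
offset [ 0.0712 -0.3589 -0.157 ] dr [   0.     0.  -103.4] rows 14.4
```

servo_tool(
  targets=[
    {"offset":[0,0,-0.02],"dr":[0,0,0]},
    {"offset":[0,0,-0.05],"dr":[0,0,0]},
    {"offset":[0,0,-0.09],"dr":[0,0,0]},
    {"offset":[0,0,-0.13],"dr":[0,0,0]},
    {"offset":[0.005,-0.02,-0.157],"dr":[0,0,-7]},
    {"offset":[0.01,-0.045,-0.157],"dr":[0,0,-14]},
    {"offset":[0.015,-0.07,-0.157],"dr":[0,0,-21]},
    {"offset":[0.02,-0.1,-0.157],"dr":[0,0,-28]},
    {"offset":[0.025,-0.125,-0.157],"dr":[0,0,-35]},
    {"offset":[0.03,-0.15,-0.157],"dr":[0,0,-42]},
    {"offset":[0.035,-0.175,-0.157],"dr":[0,0,-49]},
    {"offset":[0.04,-0.2,-0.157],"dr":[0,0,-56]},
    {"offset":[0.045,-0.225,-0.157],"dr":[0,0,-63]},
    {"offset":[0.05,-0.25,-0.157],"dr":[0,0,-70]},
    {"offset":[0.055,-0.275,-0.157],"dr":[0,0,-77]},
    {"offset":[0.06,-0.3,-0.157],"dr":[0,0,-84]},
    {"offset":[0.065,-0.325,-0.157],"dr":[0,0,-91]},
    {"offset":[0.0712,-0.345,-0.157],"dr":[0,0,-98]},
    {"offset":[0.0712,-0.3589,-0.157],"dr":[0,0,-103.4]},
    {"offset":[0.0712,-0.3589,-0.157],"dr":[0,0,-103.4]},
  ],
)

```text
time_s: 40.2
position: [0.548, -0.0295, 0.1359]
tcp_rot: [[-0.169, 0.986, -0.001], [0.986, 0.169, 0.001], [0.001, -0.001, -1.0]]
force: [0.2, -0.4, -0.5]
opening: 0.295
grasp_force: 30.0
```

servo_tool(
  targets=[
    {"offset":[0,0,0],"dr":[0,0,0]},
    {"offset":[0,0,0.012],"dr":[0,0,0]},
    {"offset":[0,0,0.027],"dr":[0,0,0]},
    {"offset":[0,0,0.04],"dr":[0,0,0]},
    {"offset":[0,0,0.049],"dr":[0,0,0]},
    {"offset":[0,0,0.049],"dr":[0,0,0]},
    {"offset":[0,0,0.049],"dr":[0,0,0]},
    {"offset":[0,0,0.049],"dr":[0,0,0]},
    {"offset":[0,0,0.049],"dr":[0,0,0]},
  ],
)

```text
time_s: 40.95
position: [0.5491, -0.0328, 0.0881]
tcp_rot: [[-0.164, 0.987, 0.002], [0.987, 0.164, -0.0], [-0.001, 0.002, -1.0]]
force: [1.3, 0.0, 0.2]
opening: 0.299
grasp_force: 30.0
```

Run:
```python
from cr import *
np.set_printoptions(precision=4,suppress=True)
log([.0712,-.3589,-.157],[0,0,-103.4]);log([0,0,.049],[0,0,0]);st()
C=cap('scene','c18');S=cap('side','s18')
p,R=cmd();tip=np.array([p[0],p[1],p[2]+.033])+R[:,0]*.261;print('exp',tip)
for n,c in(('c',C),('s',S)):
    u,v=proj(c,tip);h=cv2.cvtColor(c['color'][:,:,::-1].copy(),cv2.COLOR_BGR2HSV)
    x0,y0=int(u)-10,int(v)-7;print(u,v,'at',x0,y0);print(h[y0:y0+14,x0:x0+20,1])
ringpos((360,220,430,285),(160,275,260,360),.12)
```

```text
t 40.95 cmd [ 0.5485 -0.032   0.087 ] meas [ 0.5491 -0.0328  0.0881] rot err [-0.09 -0.04  0.04] F [1.3 0.  0.2] op 0.299 gf 30.0
exp [0.5056 0.2255 0.12  ]
370.0858438282572 231.75884369824146 at 360 224
[[ 27  31  36  32  43  35  24  41  31  37  42  34  33  36  33  41  29  32
   36  36]
 [ 34  34  29  38  31  30  32  29  32  37  32  34  32  32  31  36  33  37
   34  35]
 [ 10  21  22  37  31  41  34  29  30  36  40  27  38  41  36  44  39  35
   36  31]
 [156  84  15   8  21  32  35  29  34  29  30  30  40  25  28  37  42  40
   38  33]
 [168 160 146 146  83  21  18  25  22  29  31  38  38  31  31  37  28  24
   47  33]
 [173 168 167 158 158 158 150  88  13   8  18  36  29  40  32  22  37  33
   27  38]
 [ 47 132 139 172 179 165 167 158 155 157  90  27  29  33  34  29  32  35
   33  34]
 [ 24  29  18  48 122 139 188 167 170 165 167  63  25  31  37  37  34  34
   27  41]
 [ 28  30  32  20  31  12  40 124 149 177 150  44  24  33  33  40  37  40
   38  39]
 [ 39  37  25  38  20  33  28  26  17   8  23  27  35  32  29  33  30  39
    2  35]
 [ 31  37  25  39  41  30  29  29  30  38  29
[... 1020 characters left out ...]
27]
 [ 27  26  26  27  25  25  28  26  26  27  28  32  34  31  26  26  24  24
   24  28]
 [ 26  27  25  25  25  26  27  27  23  24  26  26  25  27  24  24  26  31
   24  25]
 [ 26  27  25  28  25  26  25  27  26  26  25  27  25  24  26  27  27  27
   24  29]
 [ 26  27  29  26  26  24  27  27  27  29  26  29  25  25  28  28  29  22
   28  26]
 [ 26  23  25  22  26  27  25  27  27  25  25  26  26  29  26  28  26  21
   28  21]
 [ 24  25  25  27  27  27  28  26  27  25  25  25  26  26  26  25  24  22
   25  24]]
scene 126 [385.1 236.7] [0.4981 0.2702 0.12  ]
scene 123 [412.6 245.7] [0.485  0.3501 0.12  ]
side 225 [231.6 303.9] [0.4966 0.2717 0.12  ]
side 220 [214.9 336.2] [0.4833 0.3518 0.12  ]
```

Tip is within 1 px of expectation in both views. Insert into the near row.

servo_tool(
  targets=[
    {"offset":[0.012,0,0],"dr":[0,0,0]},
    {"offset":[0.024,0,0],"dr":[0,0,0]},
    {"offset":[0.036,0,0],"dr":[0,0,0]},
    {"offset":[0.048,0,0],"dr":[0,0,0]},
    {"offset":[0.06,0,0],"dr":[0,0,0]},
    {"offset":[0.072,0,0],"dr":[0,0,0]},
    {"offset":[0.084,0,0],"dr":[0,0,0]},
    {"offset":[0.096,0,0],"dr":[0,0,0]},
    {"offset":[0.108,0,0],"dr":[0,0,0]},
    {"offset":[0.12,0,0],"dr":[0,0,0]},
    {"offset":[0.132,0,0],"dr":[0,0,0]},
    {"offset":[0.144,0,0],"dr":[0,0,0]},
    {"offset":[0.156,0,0],"dr":[0,0,0]},
    {"offset":[0.168,0,0],"dr":[0,0,0]},
    {"offset":[0.18,0,0],"dr":[0,0,0]},
    {"offset":[0.188,0,0],"dr":[0,0,0]},
    {"offset":[0.193,0,0],"dr":[0,0,0]},
    {"offset":[0.193,0,0],"dr":[0,0,0]},
    {"offset":[0.193,0,0],"dr":[0,0,0]},
  ],
)

```text
time_s: 42.73
position: [0.5167, 0.1581, 0.0873]
tcp_rot: [[-0.165, 0.986, 0.0], [0.986, 0.165, -0.0], [-0.0, 0.0, -1.0]]
force: [-0.3, -0.3, -0.7]
opening: 0.297
grasp_force: 30.0
```

Run:
```python
from cr import *
log([.193,0,0],[0,0,0]);st()
ringpos((360,220,430,285),(160,275,260,360),.12)
p,R=cmd();tip=np.array([p[0],p[1],p[2]+.033])+R[:,0]*.261
C=cap('scene');u,v=proj(C,tip);h=cv2.cvtColor(C['color'][:,:,::-1].copy(),cv2.COLOR_BGR2HSV);x0,y0=int(u)-12,int(v)-7;print(u,v,x0,y0);print(h[y0:y0+12,x0:x0+18,1])
```

```text
t 42.73 cmd [0.5168 0.1584 0.087 ] meas [0.5167 0.1581 0.0873] rot err [-0.   -0.02 -0.03] F [-0.3 -0.3 -0.7] op 0.297 gf 30.0
scene 148 [385.5 236.9] [0.4983 0.2715 0.12  ]
scene 130 [412.8 245.7] [0.4847 0.3505 0.12  ]
side 239 [232.3 302.8] [0.4968 0.2689 0.12  ]
side 199 [215.2 336.2] [0.4829 0.3514 0.12  ]
435.9083002629418 253.2480760771217 423 246
[[ 19  27  33  29  38  30  36  35  33  33  32  31  43  27  33  36  44  31]
 [ 15  13  38  25  26  29  38  35  30  32  32  29  29  34  31  33  29  34]
 [156 151  95   8   5  26  23  26  25  26  35  37  40  32  41  34  39  33]
 [168 166 154 156 157  91  24  13  25  32  23  33  34  27  41  30  37  36]
 [145 176 172 165 159 162 160 154  92  44  11  20  18  33  34  34  45  36]
 [ 18  45 136 135 178 170 165 163 157 161 153  98  69  23  31  34  32  29]
 [ 29  22  30  10  35 135 133 173 171 170 164 162 158 131  32  32  38  36]
 [ 34  32  25  34  30  27  13  50 121 141 179 168 169 151  42  32  28  34]
 [ 35  35  27  37  39  28  30  28  23  28  37  79 110  67  27  31  38  38]
 [ 36  25  30  29  41  34  31  30  39  40  32  32  32  25  31  32  31  27]
 [ 32  38  30  36  30  41  37  40  36  41  23  31  25  42  31  28  33  36]
 [ 28  27  35  31  31  44  39  35  31  33  35  29  32  42  34  37  29  33]]
```

The tip shows beyond both rings. Lift.

servo_tool(
  targets=[
    {"offset":[0,0,-0.002],"dr":[0,0,0]},
    {"offset":[0,0,-0.004],"dr":[0,0,0]},
    {"offset":[0,0,-0.006],"dr":[0,0,0]},
    {"offset":[0,0,-0.008],"dr":[0,0,0]},
    {"offset":[0,0,-0.011],"dr":[0,0,0]},
    {"offset":[0,0,-0.014],"dr":[0,0,0]},
    {"offset":[0,0,-0.018],"dr":[0,0,0]},
    {"offset":[0,0,-0.024],"dr":[0,0,0]},
    {"offset":[0,0,-0.03],"dr":[0,0,0]},
    {"offset":[0,0,-0.037],"dr":[0,0,0]},
    {"offset":[0,0,-0.044],"dr":[0,0,0]},
    {"offset":[0,0,-0.051],"dr":[0,0,0]},
    {"offset":[0,0,-0.058],"dr":[0,0,0]},
    {"offset":[0,0,-0.065],"dr":[0,0,0]},
    {"offset":[0,0,-0.071],"dr":[0,0,0]},
    {"offset":[0,0,-0.076],"dr":[0,0,0]},
    {"offset":[0,0,-0.079],"dr":[0,0,0]},
    {"offset":[0,0,-0.08],"dr":[0,0,0]},
    {"offset":[0,0,-0.08],"dr":[0,0,0]},
  ],
)

```text
time_s: 44.47
position: [0.5167, 0.1581, 0.1676]
tcp_rot: [[-0.164, 0.986, 0.0], [0.986, 0.164, 0.0], [-0.0, 0.0, -1.0]]
force: [-0.6, -0.3, -1.2]
opening: 0.298
grasp_force: 30.0
```

Run:
```python
from cr import *
log([0,0,-.08],[0,0,0]);st()
ringpos((360,190,450,290),(160,250,260,360),.193)
go([.5246,-.1746,.167],84.1)
```

```text
t 44.47 cmd [0.5168 0.1584 0.167 ] meas [0.5167 0.1581 0.1676] rot err [-0.02 -0.    0.  ] F [-0.6 -0.3 -1.2] op 0.298 gf 30.0
scene 157 [389.7 220.2] [0.4964 0.2711 0.193 ]
scene 137 [418.  229.8] [0.4852 0.351  0.193 ]
side 266 [228.8 287.1] [0.4973 0.2697 0.193 ]
side 243 [210.7 321.6] [0.4829 0.3513 0.193 ]
offset [-0.3297 -0.0471 -0.    ] dr [ 0.   0.  15.4] rows 8.0
```

servo_tool(
  targets=[
    {"offset":[-0.004,0,0],"dr":[0,0,0]},
    {"offset":[-0.012,-0.001,0],"dr":[0,0,0.5]},
    {"offset":[-0.024,-0.003,0],"dr":[0,0,1]},
    {"offset":[-0.04,-0.005,0],"dr":[0,0,1.5]},
    {"offset":[-0.058,-0.008,0],"dr":[0,0,2]},
    {"offset":[-0.076,-0.011,0],"dr":[0,0,3]},
    {"offset":[-0.094,-0.013,0],"dr":[0,0,4]},
    {"offset":[-0.112,-0.016,0],"dr":[0,0,5]},
    {"offset":[-0.13,-0.019,0],"dr":[0,0,6]},
    {"offset":[-0.148,-0.021,0],"dr":[0,0,7]},
    {"offset":[-0.166,-0.024,0],"dr":[0,0,8]},
    {"offset":[-0.184,-0.026,0],"dr":[0,0,9]},
    {"offset":[-0.202,-0.029,0],"dr":[0,0,10]},
    {"offset":[-0.22,-0.031,0],"dr":[0,0,11]},
    {"offset":[-0.238,-0.034,0],"dr":[0,0,12]},
    {"offset":[-0.256,-0.037,0],"dr":[0,0,13]},
    {"offset":[-0.274,-0.039,0],"dr":[0,0,14]},
    {"offset":[-0.292,-0.042,0],"dr":[0,0,14.5]},
    {"offset":[-0.306,-0.044,0],"dr":[0,0,15]},
    {"offset":[-0.318,-0.0455,0],"dr":[0,0,15.4]},
  ],
)

```text
time_s: 46.23
position: [0.5236, -0.1652, 0.1673]
tcp_rot: [[0.106, 0.994, -0.0], [0.994, -0.106, -0.0], [-0.0, -0.0, -1.0]]
force: [-0.2, -0.2, -0.8]
opening: 0.293
grasp_force: 30.0
```

Run:
```python
from cr import *
log([-.318,-.0455,0],[0,0,15.4]);st()
go([.5246,-.1746,.087],84.1)
```

```text
t 46.23 cmd [ 0.5242 -0.1628  0.167 ] meas [ 0.5236 -0.1652  0.1673] rot err [ 0.01 -0.01  0.13] F [-0.2 -0.2 -0.8] op 0.293 gf 30.0
offset [-0.0117  0.0016  0.08  ] dr [ 0.  0. -0.] rows 1.9
```

servo_tool(
  targets=[
    {"offset":[-0.006,0.001,0],"dr":[0,0,0]},
    {"offset":[-0.0115,0.0015,0],"dr":[0,0,0]},
    {"offset":[-0.0115,0.0015,0.005],"dr":[0,0,0]},
    {"offset":[-0.0115,0.0015,0.015],"dr":[0,0,0]},
    {"offset":[-0.0115,0.0015,0.03],"dr":[0,0,0]},
    {"offset":[-0.0115,0.0015,0.045],"dr":[0,0,0]},
    {"offset":[-0.0115,0.0015,0.06],"dr":[0,0,0]},
    {"offset":[-0.0115,0.0015,0.072],"dr":[0,0,0]},
    {"offset":[-0.0115,0.0015,0.078],"dr":[0,0,0]},
    {"offset":[-0.0115,0.0015,0.08],"dr":[0,0,0]},
    {"offset":[-0.0115,0.0015,0.08],"dr":[0,0,0]},
    {"offset":[-0.0115,0.0015,0.08],"dr":[0,0,0]},
    {"offset":[-0.0115,0.0015,0.08],"dr":[0,0,0]},
    {"offset":[-0.0115,0.0015,0.08],"dr":[0,0,0]},
  ],
)

```text
time_s: 47.4
position: [0.525, -0.1749, 0.0881]
tcp_rot: [[0.103, 0.995, 0.001], [0.995, -0.103, -0.001], [-0.001, 0.002, -1.0]]
force: [-0.8, -0.6, -0.9]
opening: 0.293
grasp_force: 30.0
```

Run:
```python
from cr import *
np.set_printoptions(precision=4,suppress=True,linewidth=150)
log([-.0115,.0015,.08],[0,0,0]);st()
C=cap('scene','c20');S=cap('side','s20')
O=np.array([.5828,-.0007]);X=np.array([.9947,-.1028]);Y=np.array([.1028,.9947])
p,R=cmd();d=p[:2]-O;print('handle stand',d@X,d@Y)
tip=np.array([p[0],p[1],p[2]+.033])+R[:,0]*.261
for c in(C,S):
    u,v=proj(c,tip);h=cv2.cvtColor(c['color'][:,:,::-1].copy(),cv2.COLOR_BGR2HSV);x0,y0=int(u)-7,int(v)-7;print(u,v,x0,y0);print(h[y0:y0+14,x0:x0+14,0]);
    for yy in(d@Y+.1125,d@Y+.1935): print('ring exp',proj(c,[*(O-.04*X+yy*Y),.113]))
for n,c,roi,lo,hi in(('scene',C,(240,150,320,235),(3,110,60),(13,255,255)),('side',S,(240,175,320,245),(3,110,60),(13,255,255))):
    for a,ce,m in comps(c['color'][:,:,::-1].copy(),lo,hi,40,roi): print(n,a,ce.round(1))
```

```text
t 47.4 cmd [ 0.5245 -0.1744  0.087 ] meas [ 0.525  -0.1749  0.0881] rot err [-0.09 -0.04 -0.01] F [-0.8 -0.6 -0.9] op 0.293 gf 30.0
handle stand -0.04012948225332958 -0.17873011433908972
320.6270308716271 221.67781192942965 313 214
[[ 16  18  16  11  16  15   9  14  16  21  25  18  10  21]
 [ 13 170  17   5  16  14  15  12  13  13  15  19  17  11]
 [ 20  17  11   9  15  16  12  11  12  14  10  13  18  20]
 [ 17  19  23  16   3  18   7   8   9   8  10  17  17   9]
 [ 15  17  18  21  17  17   0  13   7  16  16  15  18  14]
 [ 19  14  16  17  19  21  17  10 168  15  13   8  11  10]
 [ 23   4   4  15  16  17  20  23  17  17  12  10  15   8]
 [ 19  12  13  17   0  16  17  18  17  14  13  12  15  21]
 [  9   8  10   6  16  13  18  16  16  13  20   8   7  13]
 [ 18  16  21  13  15  14  18   4   7  16  11  14  14  15]
 [ 11   9  11  20  13  17  16  10  16  12  14  11  15  15]
 [ 13  15  13  11   9  15  12  13  16  16  13  19  13  18]
 [ 13  13  26  12   9  11   6  10  15  11  15  15  14  13]
 [ 19  12  15  14  12   0  13  14  20  14   9  15  15  16]]
ring exp [281.8485 199.968 ]
ring exp [302.5531 212.4042]
256.43025866887587 236.7301249102655 249 229
[[12 14 12 12 12 12 11 12 14 12 14 12 13 14]
 [12 13 12 12 13 13 13 13 13 13 13 12 14 16]
 [13 12 13 13 12 12 14 14 11 13 13 15 17 16]
 [13 11 13 13 12 12 13 13 12 12 14 16 16 17]
 [14 12 12 14 13 13 13 13 13 14 16 16 17 16]
 [11 13 13 13 13 13 13 13 14 16 17 16 16 14]
 [13 12 14 12 12 12 12 13 15 16 17 15 13 13]
 [14 12 13 12 12 13 13 13 16 16 16 13 13 13]
 [13 13 13 13 13 13 13 13 14 14 13 13 13 13]
 [13 13 13 12 13 13 13 13 13 13 12 13 13 13]
 [13 12 13 13 13 12 13 13 13 12 12 12 13 13]
 [13 13 13 13 14 13 13 13 13 13 13 13 12 12]
 [13 13 13 13 13 13 13 13 13 13 13 13 13 13]
 [13 13 13 13 13 13 13 12 13 13 13 13 13 13]]
ring exp [290.2127 203.7513]
ring exp [272.4613 221.9887]
scene 489 [287.4 221.1]
side 179 [290.7 203.7]
side 1561 [268.5 227.2]
```

Tip and ring positions match. Lower and thread.

servo_tool(
  targets=[
    {"offset":[0,0,0.004],"dr":[0,0,0]},
    {"offset":[0,0,0.012],"dr":[0,0,0]},
    {"offset":[0,0,0.022],"dr":[0,0,0]},
    {"offset":[0,0,0.032],"dr":[0,0,0]},
    {"offset":[0,0,0.042],"dr":[0,0,0]},
    {"offset":[0,0,0.05],"dr":[0,0,0]},
    {"offset":[0,0,0.0535],"dr":[0,0,0]},
    {"offset":[0,0,0.0545],"dr":[0,0,0]},
    {"offset":[0,0,0.0545],"dr":[0,0,0]},
    {"offset":[0,0,0.0545],"dr":[0,0,0]},
    {"offset":[0,0,0.0545],"dr":[0,0,0]},
    {"offset":[0,0,0.0545],"dr":[0,0,0]},
    {"offset":[0.003,0,0.0545],"dr":[0,0,0]},
    {"offset":[0.007,0,0.0545],"dr":[0,0,0]},
    {"offset":[0.011,0,0.0545],"dr":[0,0,0]},
    {"offset":[0.015,0,0.0545],"dr":[0,0,0]},
    {"offset":[0.019,0,0.0545],"dr":[0,0,0]},
    {"offset":[0.022,0,0.0545],"dr":[0,0,0]},
    {"offset":[0.022,0,0.0545],"dr":[0,0,0]},
  ],
)

```text
time_s: 49.08
position: [0.5265, -0.1519, 0.0328]
tcp_rot: [[0.102, 0.995, -0.0], [0.995, -0.102, 0.0], [0.0, -0.0, -1.0]]
force: [-0.5, -0.0, -1.1]
opening: 0.294
grasp_force: 30.0
```

Run:
```python
from cr import *
log([.022,0,.0545],[0,0,0]);st()
np.set_printoptions(linewidth=150)
C=cap('scene','c21');S=cap('side','s21')
p,R=cmd();tip=np.array([p[0],p[1],p[2]+.033])+R[:,0]*.261
for c in(C,S):
    u,v=proj(c,tip);h=cv2.cvtColor(c['color'][:,:,::-1].copy(),cv2.COLOR_BGR2HSV);x0,y0=int(u)-9,int(v)-8;print(u,v,x0,y0);print(h[y0:y0+16,x0:x0+16,1])
```

```text
t 49.08 cmd [ 0.5268 -0.1525  0.0325] meas [ 0.5265 -0.1519  0.0328] rot err [ 0.03  0.02 -0.05] F [-0.5 -0.  -1.1] op 0.294 gf 30.0
325.4579041997619 236.72030330093494 316 228
[[ 16  17  20  32  35  17  38  35  30  30  38  37  44  38  29  37]
 [128  35  13  30  38  32  38  28  34  38  31  41  35  34  27  26]
 [155 154  94  29  28  30  23  34  33  25  29  35  36  32  31  36]
 [168 164 155 150  69  32  37  33  30  35  27  34  33  36  31  37]
 [210 165 163 163 164  64  28  28  36  37  36  35  35  44  42  34]
 [222 212 185 172  65  23  83  41  22  27  29  23  34  36  34  26]
 [206 207 213 176  18  64 172 168 130  57  18  35  30  45  34  33]
 [214 198 217  88  20 189 181 165 158 147  93  22  31  32  37  29]
 [213 188 201  22 104 113  37 179 168 167 164  36  43  32  35  33]
 [189 204 197  24  24  20 135 207 204 176 199  15   3  30  36  26]
 [211 208 216  39  10   6 201 211 201 204 216 217  60  16  19  25]
 [215 208 208 211 161   6 204 215 208 206 215 208 217 173  21  21]
 [182 206 212 213 114   8 205 209 206 212 207 204 213 230  65  23]
 [185 203 214 217 118   8 204 212 221 211 207 205 2
[... 569 characters left out ...]
 144 105  79 108 120 109  33]
 [142 142 143 140 145 143 145 140 140 142 129 116 118 116  98  61]
 [146 144 147 144 144 144 143 147 145 130 119 120 117 103  55  41]
 [144 144 143 142 146 140 145 143 143 128 119 117 113  59  51  81]
 [138 145 145 141 143 142 143 146 146 143 134 124 117  58  82 124]
 [107 132 140 142 146 141 141 142 145 143 141 139 136  54  64 111]
 [ 37  80 128 139 146 142 144 141 146 147 142 139 117  60  37  85]
 [ 28  37  55 105 136 142 144 145 141 140 137 121  50  34  29  41]
 [ 25  27  30  35  84 124 143 146 137 142 139  96  46  30  31  26]
 [ 28  28  25  30  40  51 106 130 134 120 135  85  49  30  28  26]
 [ 25  25  28  34  29  34  36  64  97 109 106 104  57  34  29  55]]
```

The dowel passes through the eyelet here too (near wire at 319–320 in front, dowel continuing to 326). Finish, lower, release.

servo_tool(
  targets=[
    {"offset":[0.003,0,0],"dr":[0,0,0]},
    {"offset":[0.007,0,0],"dr":[0,0,0]},
    {"offset":[0.011,0,0],"dr":[0,0,0]},
    {"offset":[0.0145,0,0],"dr":[0,0,0]},
    {"offset":[0.0145,0,0.001],"dr":[0,0,0]},
    {"offset":[0.0145,0,0.002],"dr":[0,0,0]},
    {"offset":[0.0145,0,0.003],"dr":[0,0,0]},
    {"offset":[0.0145,0,0.004],"dr":[0,0,0]},
    {"offset":[0.0145,0,0.005],"dr":[0,0,0]},
    {"offset":[0.0145,0,0.006],"dr":[0,0,0]},
    {"offset":[0.0145,0,0.006],"dr":[0,0,0]},
    {"offset":[0.0145,0,0.006],"dr":[0,0,0]},
  ],
)

```text
time_s: 50.18
position: [0.5287, -0.1387, 0.027]
tcp_rot: [[0.104, 0.995, 0.001], [0.995, -0.104, -0.0], [-0.0, 0.001, -1.0]]
force: [1.2, -0.5, -1.0]
opening: 0.297
grasp_force: 30.0
```

servo_tool(
  targets=[
    {"offset":[0,0,0],"dr":[0,0,0]},
    {"offset":[0,0,0],"dr":[0,0,0]},
    {"offset":[0,0,0],"dr":[0,0,0]},
    {"offset":[0,0,0],"dr":[0,0,0]},
    {"offset":[0,0,0],"dr":[0,0,0]},
    {"offset":[0,0,0],"dr":[0,0,0]},
    {"offset":[0,0,-0.01],"dr":[0,0,0]},
    {"offset":[0,0,-0.03],"dr":[0,0,0]},
    {"offset":[0,0,-0.06],"dr":[0,0,0]},
    {"offset":[0,0,-0.1],"dr":[0,0,0]},
    {"offset":[-0.03,0,-0.14],"dr":[0,0,0]},
    {"offset":[-0.07,0,-0.17],"dr":[0,0,0]},
    {"offset":[-0.11,0,-0.2],"dr":[0,0,0]},
    {"offset":[-0.14,0,-0.2],"dr":[0,0,0]},
    {"offset":[-0.15,0,-0.2],"dr":[0,0,0]},
    {"offset":[-0.15,0,-0.2],"dr":[0,0,0]},
  ],
  gripper=-0.1,
)

```text
time_s: 51.52
position: [0.5132, -0.2932, 0.2297]
tcp_rot: [[0.108, 0.994, 0.005], [0.994, -0.108, -0.006], [-0.005, 0.005, -1.0]]
force: [0.5, 0.6, -0.5]
opening: 0.554
grasp_force: 0.0
```

Run:
```python
from cr import *
st()
f=lambda c,z,k:cv2.resize(np.ascontiguousarray(c['color'][z[1]:z[3],z[0]:z[2],::-1]),None,fx=k,fy=k,interpolation=cv2.INTER_CUBIC)
C=cap('scene','c22');S=cap('side','s22')
O=np.array([.5828,-.0007]);X=np.array([.9947,-.1028]);Y=np.array([.1028,.9947])
cv2.imwrite('pics/p5.png',np.hstack([f(C,(220,165,340,270),3.33)[:,:399],f(S,(215,155,335,260),3.33)[:,:399]]))
for x in(-.04,.04): print([((proj(c,[*(O+x*X+y*Y),.06])-o)*3.33+[k,0]).round() for c,o,k in((C,[220,165],0),(S,[215,155],399)) for y in (-.096,.119)])
```

```text
t 51.52 cmd [ 0.5268 -0.1525  0.0325] meas [ 0.5132 -0.2932  0.2297] rot err [-0.29 -0.32  0.25] F [ 0.5  0.6 -0.5] op 0.554 gf 0.0
[array([182., 139.]), array([364., 251.]), array([668., 181.]), array([511., 347.])]
[array([128., 189.]), array([311., 306.]), array([596., 141.]), array([436., 297.])]
```

View pics/p5.png

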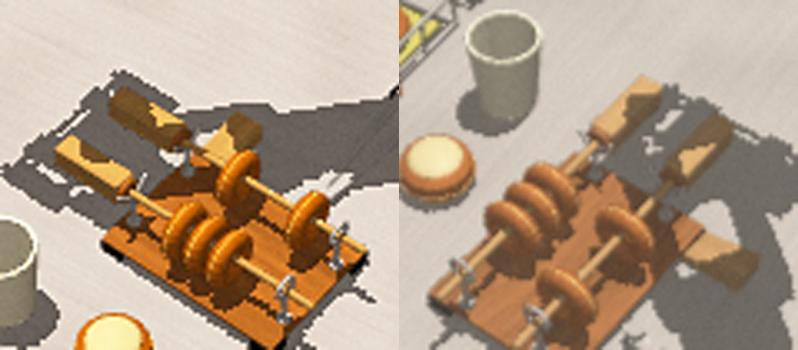

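Both rows hang on the stand: collars at scene (132,188)/(186,138) just outside the notches, tips through the eyelets, and the wedge still jammed under its corner. Handing in.

```bash
python3 -c "
from rig import ticket
print(ticket.hand_in())"
```

```text
the job is handed in; nothing more can be done
None
```

The job is handed in at about 52 s: the wedge is jammed under the stand's corner, and both doughnut rows (three and two rings) hang on the stand, with tips through the eyelets and collars just outside the notches; no verdict came back.

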